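# Set the fallen tablet back up on its charging dock

### The job

The tablet has fallen forward and lies on its screen on the charging dock. Tip it up again so that it stands on its long edge in the dock's groove and leans back with its screen facing out, centred on the dock and with its back lying flat against the back plate. Do not let it fall off onto the desk, and leave everything else where it is.

Things in the scene. Friction and masses are not known exactly. Their poses are not given: they have to be found in the camera images.
- tablet_center (a point): Black cased tablet, slab 130 x 200 x 14 mm (its x, y, z), 0.3 to 0.6 kg; point at its very centre. Starts flat, screen down, on the dock's deck: z up, out of its back (the screen faces -z), +x towards the back plate, off-centre along the dock by up to 50, turned up to 0.1 rad. Set up, it has turned 108 degrees about its y: -x long edge on top, z pointing back and 18 degrees below level.
- tablet_edge (a point): Middle of the tablet's -x long edge, on its screen face (65 mm from the centre line). At the start this edge overhangs the front of the deck by about 36 to 46 mm, 55 mm above the bare desk, so it can be reached from beneath. Set up, it is the top edge. The opposite long edge lies over the groove.
- dock: White charging dock fixed to the desk, front facing -x towards the robot. Origin on the desk under the near edge of its groove, mid-width; x back, y along the groove, z up. Base 170 mm wide. Deck: x -80 to 0, 55 high. Groove: x 0 to 26, floor 49 above the desk, open at both ends; a tablet standing in it slides along y and has 12 mm of play in x. Base ends at x 76. Tablet fully home: its centre at x 39, z 113.
- plate_foot (a point): Foot of the dock's back plate, at the back of the groove's floor, mid-width (dock x 26, z 49 mm). The rigid plate, 120 mm wide (y), 115 long, 8 thick, rises from here leaning back (to the dock's +x) 18 degrees from vertical. Axes as the dock's.
- mouse_mid (a point): Bystander: a grey computer mouse, 105 x 60 x 32, on the desk beside the dock; point 16 above the desk (mm).
- stylus_mid (a point): Bystander: a white slim closed case, 160 x 34 x 18, on the desk beside the dock; point at its centre (mm).
- spray_mid (a point): Bystander: a white spray bottle with a red trigger, 68 across, 193 high; point 80 above the desk (mm).
- pot_mid (a point): Bystander: a clear pen pot, 80 across, 100 high; point 50 above the desk (mm).
- headset_mid (a point): Bystander: a black headset lying flat, about 190 x 130, 68 high; point 20 above the desk (mm).
- notes_mid (a point): Bystander: a paper note block, 76 x 76 x 30; point at its centre (mm).
Not all that is in view belongs to the job. There is more than one size of the part that bears tablet_center; the job needs the smaller.

How it is judged:
By the outcome, as a careful person would: the job done as asked, in the order asked, and still so for the second after the job is handed in, with the robot touching nothing.
It also fails if it takes over 67 s, if anything falls off the work surface, if the arm or the gripper's body presses on something with over 40 N, if the wrist force passes 120 N, or if a joint passes its speed limit or range.

### The arm

A 7-joint arm with a two-finger parallel gripper is mounted at the origin on the work surface. World frame = base frame: x ahead of the robot, y to its left, z up, the work surface at z = 0. Lengths are in m, angles in rad, forces in N, time in s.
With the tool pointing down it reaches from about 0.35 to 0.9 m from the base axis. Payload 7.2 kg.
Tool frame: the origin (TCP) lies on the centre line of the jaws, within the pads' length; the fingertips stand 19 mm ahead of it and the grasp point (between the pads) is the TCP; z points along the fingers, y is the line along which they close (so a half turn about z gives the same grasp; the last joint's range is limited). The gripper opens to 88 mm and grips with 3 to 60 N. Pads are 20 mm wide; open, the fingers measure 115 mm over their backs; the gripper's body (75 mm by 178 mm) begins 61 mm behind the grasp point.
Start: joints at [-1.286, 0.411, -0.013, 1.596, 0.006, 1.134, -0.082], TCP at [0.216, 0.587, 0.242] pointing down, gripper open.
Joint ranges: [-2.95, 2.95], [-0.29, 1.99], [-1.47, 1.44], [0.14, 2.54], [-1.03, 4.17], [0.13, 1.85], [-2.86, 2.86]. Speed limits (rad/s): [2.39, 2.39, 3.01, 3.01, 3.14, 3.14, 3.14].

### API

Orientations are given as a unit quaternion [x, y, z, w].
In Python, from rig import robot gives the robot as it stands.
- The arm moves only by the tool apply_moves, never from a script. Its argument "commands" is a list that holds one entry, the list of rows, each a list of 6 numbers: the shift along the world's x, y, z in mm, then the turn, a rotation vector about the world's x, y, z in rad. In form: [[[dx, dy, dz, rx, ry, rz], ...]]. A call has 1 to 10 rows; each row is the pose to reach, as a shift and turn from the pose commanded when the call began; what a row does not reach only later rows make up. A row lasts 1/8 s, in which the tool goes at most 62.5 mm and 10.7 degrees, less where a joint would pass 70% of its speed; a pose out of reach is approached as far as the arm can. A call with a gripper value outside its range is refused whole. "gripper" is the finger opening in mm, from 0 to 87.8, set as the call begins (left out, the last holds). The fingers move at their own pace and stop on an object; "force" is the grip in N (left out, the last holds). Time passes only in rows, so rows that repeat a pose let the fingers close. It gives the time, the measured TCP pose, the force, the opening and the grip force at its end, in the units of the state.
- robot.state(): the state, without advancing time (a new reading comes with each control period).
- robot.snapshot(name): name is "scene" or "top"; returns a dict with "frame" (420x560x3 uint8, red, green, blue), "fx", "fy", "cx", "cy" (pixels), "extrinsics" (4x4, takes a point from world to camera coordinates). Camera axes: x right, y up, looking along -z (the intrinsics and any distortion apply to the point x, -y, -z); pixel columns grow to the right and rows downward; lengths in m; the calibration is good to about 2 mm. A picture is of the moment at which its call begins. There is no depth.
- robot.sign_off(): hands the job in; it is judged then, once.
The state is a dict: "t": time; "joint_pos": joint angles; "qvel": joint speeds; "effort": joint torques, N m; "tcp_pos": TCP position; "orientation": TCP orientation; "force": force on the tool from outside, world axes, zero at the start; "wrist_torque": the same for the moment, N m; "grip_width": finger opening in m; "gripper_force": force on a finger pad.
Only numpy, scipy, OpenCV 4.12 (cv2) and the standard library are available. Lean on these libraries where they do the work, as an engineer would, in place of code of your own. Each camera call takes 0.05 s, during which the arm holds its last target. There are 200 camera calls.

## Working session

There is one attempt and no reset: what is moved stays moved. The work goes in short steps, Python scripts to look and compute and a tool call to move; the robot and the scene stay as the last step left them, time stands still between calls to the robot, and variables do not carry over. Pictures are saved under pics/ and viewed, at most 10 in all, crops included, and the job is handed in when it is done.

Besides the shell and the picture viewer there is one more tool, called after "Request:" as name([rows], argument=value, ...), one row to a line, values as JSON. apply_moves: Moves the arm, as the interface text tells. Its arguments: {"type":"object","properties":{"commands":{"type":"array"},"gripper":{"type":"number"},"force":{"type":"number"}},"required":["commands"]}

```bash
mkdir -p pics; cat > h.py <<'E'
import numpy as np, cv2, json
from rig import robot
def snap(n,f):
    s=robot.snapshot(n); cv2.imwrite('pics/'+f+'.png',s['frame'][:,:,::-1]); 
    np.savez('pics/'+f+'.npz',**{k:s[k] for k in s if k!='frame'},frame=s['frame']); return s
def proj(s,P):
    P=np.atleast_2d(P); E=np.array(s['extrinsics']); c=P@E[:3,:3].T+E[:3,3]
    return np.c_[s['fx']*c[:,0]/-c[:,2]+s['cx'], s['fy']*(-c[:,1])/-c[:,2]+s['cy']]
def unproj(s,uv,z):
    uv=np.atleast_2d(uv).astype(float);E=np.array(s['extrinsics']);R=E[:3,:3];o=-R.T@E[:3,3]
    d=np.c_[(uv[:,0]-s['cx'])/s['fx'],-(uv[:,1]-s['cy'])/s['fy'],-np.ones(len(uv))]@R
    return o+d*((z-o[2])/d[:,2])[:,None]
E
python3 - <<'E'
from h import *
a=snap('scene','s0');b=snap('top','t0')
for s in(a,b):print([k for k in s],s['fx'],s['cx'],s['cy'],np.round(-np.array(s['extrinsics'])[:3,:3].T@np.array(s['extrinsics'])[:3,3],3))
print(robot.state())
E
```

```text
['frame', 'fx', 'fy', 'cx', 'cy', 'extrinsics'] 422.65750170273407 278.41635938054674 210.01818479580837 [ 1.516 -0.315  0.766]
['frame', 'fx', 'fy', 'cx', 'cy', 'extrinsics'] 537.838629300618 280.6850435214406 207.84937624511957 [0.401 0.005 1.459]
{'t': 0.1, 'joint_pos': array([-1.2862276 ,  0.41179909, -0.01272439,  1.59692338,  0.00560305,
        1.13432057, -0.08218228]), 'qvel': array([ 0.00107035, -0.00298426,  0.00071858, -0.00239854,  0.00072915,
        0.00048921, -0.00056833]), 'effort': array([ 2.89128424e-03, -5.89095497e+01,  6.43945802e-01, -2.91705179e+01,
       -5.37802465e-02,  1.46035306e-02,  5.23548692e-05]), 'tcp_pos': array([0.21581914, 0.58610963, 0.24092121]), 'orientation': array([ 1.75444381e-01,  9.84489090e-01, -7.03299941e-04, -7.57460450e-05]), 'force': array([-0.42165194,  0.40516444, -0.48356392]), 'wrist_torque': array([-0.05470297,  0.01049514, -0.02596681]), 'gripper_force': 0.0, 'grip_width': 0.0880405695932936}
```

View pics/s0.png

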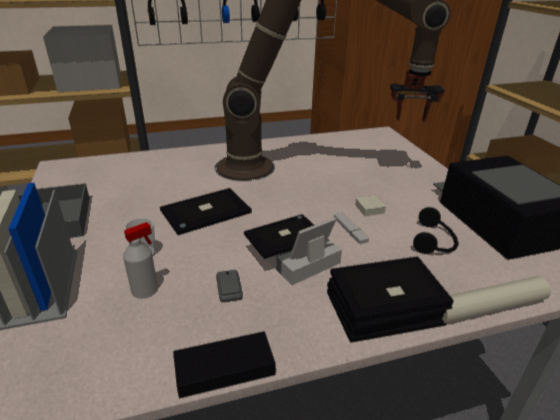

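View pics/t0.png

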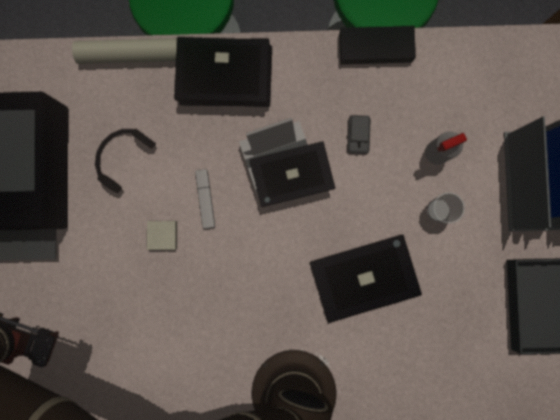

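Candidates for the tablet, in top-view pixels: the slab on the dock (291,174), a larger slab flat on the desk (366,279), the black stack (222,70) and the black box (377,45). I choose (291,174), because it is the smaller slab and lies on the white dock. A close crop will check this.

```bash
python3 - <<'E'
import cv2,numpy as np
def crop(f,x0,y0,x1,y1,k):
    i=cv2.imread(f'pics/{f}.png')[y0:y1,x0:x1]; i=cv2.resize(i,None,fx=k,fy=k,interpolation=cv2.INTER_CUBIC)
    return (255*(i/255.)**.5).astype(np.uint8)
a=crop('t0',230,105,350,220,5)
cv2.imwrite('pics/t0c.png',a)
cv2.imwrite('pics/s0c.png',crop('s0',230,190,370,290,5))
E
```

```text
(no output)
```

View pics/t0c.png

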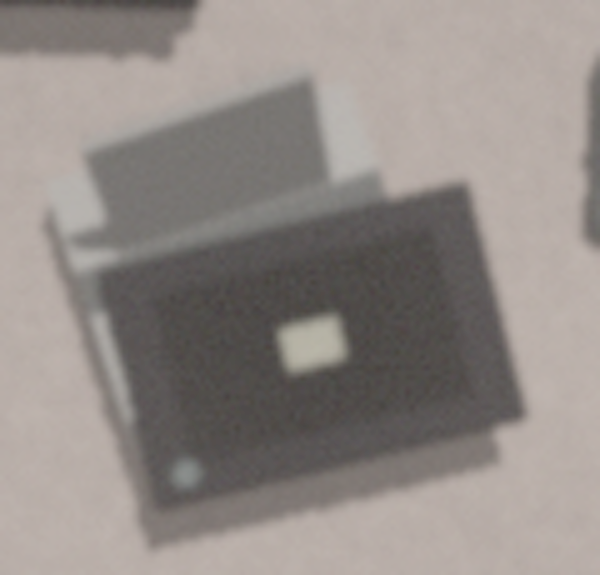

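View pics/s0c.png

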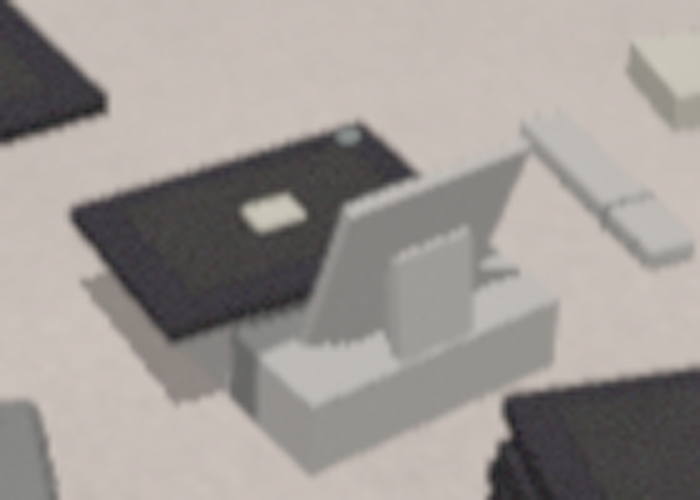

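The crop shows the chosen slab: the cased tablet lying back up on the white dock, with the plate behind it. Its corners in the crop are (103,268), (467,183), (525,415) and (152,510). The plate's front top edge runs from (90,153) to (312,80).

```bash
python3 - <<'E'
from h import *
from scipy.optimize import least_squares
T=dict(np.load('pics/t0.npz'));S=dict(np.load('pics/s0.npz'))
f=lambda p,o:(np.array(p)+.5)/5-.5+np.array(o)
t=lambda p:f(p,(230,105)); s=lambda p:f(p,(230,190))
tc=t([(103,268),(467,183),(525,415),(152,510)])
print('tab corners',np.round(unproj(T,tc,.069),4).tolist())
# tablet fit x,y,yaw: local corners +x+y,+x-y,-x-y,-x+y
L=np.array([(65,100,7),(65,-100,7),(-65,-100,7),(-65,100,7)])/1e3
def pose(q,L,z0):
    c,n=np.cos(q[2]),np.sin(q[2]);return np.c_[q[0]+c*L[:,0]-n*L[:,1],q[1]+n*L[:,0]+c*L[:,1],z0+L[:,2]]
stc=s([(175,338),(72,212),(360,123)]);SL=L[[1,2,3]]
r=least_squares(lambda q:np.r_[(proj(T,pose(q,L,.062))-tc).ravel(),(proj(S,pose(q,SL,.062))-stc).ravel()],[.53,0,.2])
print('tablet',r.x,np.round(r.fun,1))
DT=np.array([(61.5,60,158.4),(61.5,-60,158.4)])/1e3; dt=t([(90,153),(312,78)])
DS=np.array([(76,-85,0),(76,85,0)])/1e3; ds=s([(313,473),(555,365)])
d=least_squares(lambda q:np.r_[(proj(T,pose(q,DT,0))-dt).ravel(),(proj(S,pose(q,DS,0))-ds).ravel()],[.57,0,.2])
print('dock',d.x,np.round(d.fun,1))
c,n=np.cos(d.x[2]),np.sin(d.x[2]);R=np.array([[c,-n],[n,c]])
print('tablet in dock',(R.T@(r.x[:2]-d.x[:2])*1e3).round(1),r.x[2]-d.x[2])
for n,uv,z in[('mouse',(359,133),.03),('stylus',(205,198),.018),('pot',(440,210),.05),('bigtab',(312,262),.01),('bigtabTL',(403,238),.01)]:
    print(n,unproj(T,uv,z).round(3))
E
```

```text
tab corners [[0.6209, 0.0959, 0.069], [0.6603, -0.0951, 0.069], [0.5379, -0.1213, 0.069], [0.4938, 0.0734, 0.069]]
tablet [ 0.57977139 -0.01099182  0.21921126] [-1.9 -0.2 -0.3 -1.8  0.5 -0.1  0.3 -0.3 -1.1 -1.5 -1.3 -1.3  0.6 -1. ]
dock [0.62205461 0.02432241 0.30551318] [-2.   0.5 -0.  -0.5 -1.2  0.8 -0.9  0.3]
tablet in dock [-50.9 -21. ] -0.08630191636282841
mouse [[ 0.687 -0.195  0.03 ]]
stylus [[0.524 0.223 0.018]]
pot [[ 0.473 -0.396  0.05 ]]
bigtab [[ 0.345 -0.06   0.01 ]]
bigtabTL [[ 0.403 -0.306  0.01 ]]
```

Request:
apply_moves([
  [[30,-50,15,0,0,-0.16],[60,-100,30,0,0,-0.33],[85,-150,30,0,0,-0.5],[105,-200,30,0,0,-0.66],[125,-250,30,0,0,-0.83],[140,-300,30,0,0,-1.0],[155,-350,30,0,0,-1.16],[170,-400,30,0,0,-1.33],[180,-450,30,0,0,-1.5],[190,-490,30,0,0,-1.65]],
], gripper=87.8)

```text
t: 1.35
tcp_pos: [0.4059, 0.0944, 0.2716]
orientation: [0.844, 0.536, 0.0, -0.0]
force: [1.0, -0.5, 0.5]
grip_width: 0.0878
gripper_force: 0.0
```

```bash
python3 -c "
from h import *
s=robot.state();print({k:np.round(s[k],3).tolist() for k in('t','joint_pos','tcp_pos','orientation')})"
```

```text
{'t': 1.35, 'joint_pos': [-0.823, -0.005, 0.485, 2.048, 0.002, 1.099, -0.778], 'tcp_pos': [0.406, 0.094, 0.272], 'orientation': [0.844, 0.536, 0.0, -0.0]}
```

Request:
apply_moves([
  [[0,-25,0,0,0,-0.16],[0,-50,0,0,0,-0.33],[0,-75,0,0,0,-0.5],[0,-110,0,0,0,-0.66],[0,-150,0,0,0,-0.826],[0,-150,0,0,0,-0.826]],
])

```text
t: 2.1
tcp_pos: [0.4055, -0.0559, 0.2717]
orientation: [0.988, 0.153, 0.0, 0.0]
force: [0.3, 0.7, 0.1]
grip_width: 0.0877
gripper_force: 0.0
```

```bash
python3 -c "
from h import *
from scipy.spatial.transform import Rotation as R
s=robot.state();print({k:np.round(s[k],3).tolist() for k in('t','joint_pos','tcp_pos')});r=R.from_quat(s['orientation'])
a=.3055;D=R.from_euler('z',a)
# target: z along dock x pitched 20deg down, y = -dock y
p=np.radians(20);z=[np.cos(p),0,-np.sin(p)];y=[0,-1,0];x=np.cross(y,z)
T=D*R.from_matrix(np.c_[x,y,z]);print('rv',(T*r.inv()).as_rotvec().round(3))
print('target tcp', (D.apply([-.230,-.012,.10])+[.622,.0243,0]).round(3))"
```

```text
{'t': 2.1, 'joint_pos': [-0.637, -0.035, 0.653, 2.069, 0.024, 1.1, -1.258], 'tcp_pos': [0.406, -0.056, 0.272]}
rv [ 3.680e-01 -1.165e+00 -1.000e-03]
target tcp [ 0.406 -0.056  0.1  ]
```

Now pitch up by 70° while holding the height.

Request:
apply_moves([
  [[0,0,0,0.046,-0.146,0],[0,0,0,0.092,-0.29,0],[0,0,0,0.138,-0.437,0],[0,0,0,0.184,-0.583,0],[0,0,0,0.23,-0.728,0],[0,0,0,0.276,-0.874,0],[0,0,0,0.322,-1.02,0],[0,0,0,0.368,-1.165,0],[0,0,0,0.368,-1.165,0],[0,0,0,0.368,-1.165,0]],
])

```text
t: 3.35
tcp_pos: [0.3954, -0.0507, 0.2655]
orientation: [0.913, 0.157, 0.371, -0.066]
force: [-0.1, 0.5, -0.4]
grip_width: 0.0876
gripper_force: 0.0
```

```bash
cat >> h.py <<'E'
from scipy.spatial.transform import Rotation as R
A=.3055;O=np.array([.622,.0243,0]);D=R.from_euler('z',A)
def st():
    s=robot.state();m=D.inv()*R.from_quat(s['orientation']);d=D.inv().apply(np.array(s['tcp_pos'])-O)
    z=m.apply([0,0,1]);print('t',s['t'],'q',np.round(s['joint_pos'],2).tolist(),'tcp',np.round(s['tcp_pos'],4).tolist(),'dock tcp',(d*1e3).round(1),'tip',((d+.019*z)*1e3).round(1),'z',z.round(3),'y',m.apply([0,1,0]).round(3),'F',(D.inv().apply(s['force'])).round(1))
E
python3 -c "from h import *;st()"
```

```text
t 3.35 q [0.14, -0.29, 0.22, 2.54, -1.03, 0.49, -0.01] tcp [0.3954, -0.0507, 0.2655] dock tcp [-238.6   -3.4  265.5] tip [-225.4   -2.8  251.9] z [ 0.698  0.028 -0.716] y [ 0.037 -0.999 -0.003] F [ 0.1  0.5 -0.4]
```

```bash
cat > fk.py <<'E'
import numpy as np, itertools
from scipy.spatial.transform import Rotation as R
from scipy.optimize import least_squares
def fk(p,sg,q):
    psi,h,L1,L2,Lt,a1,a2,a3,p3,p5,p7=p
    X=R.identity();t=np.zeros(3)
    def rz(a):
        nonlocal X;X=X*R.from_euler('z',a)
    def ry(a):
        nonlocal X;X=X*R.from_euler('y',a)
    def tr(x,z):
        nonlocal t;t=t+X.apply([x,0,z])
    rz(sg[0]*q[0]+psi);tr(0,h);ry(q[1]);tr(0,L1);rz(sg[1]*q[2]+p3);tr(a1,0);ry(sg[4]*q[3]);tr(a2,L2);rz(sg[2]*q[4]+p5);ry(sg[5]*q[5]);tr(a3,Lt);rz(sg[3]*q[6]+p7)
    return X,t
E
cat > fit.py <<'E'
from fk import *
from rig import robot
Q=[[-1.28623,.41180,-.01272,1.59692,.00560,1.13432,-.08218],[-.823,-.005,.485,2.048,.002,1.099,-.778],[-.637,-.035,.653,2.069,.024,1.1,-1.258]]
P=[[.21582,.58611,.24092],[.4059,.0944,.2716],[.4055,-.0559,.2717]]
W=[[.17544,.98449,-.0007,-.0001],[.844,.536,0,0],[.988,.153,0,0]]
s=robot.state();Q.append(s['joint_pos']);P.append(s['tcp_pos']);W.append(s['orientation'])
best=[]
rng=np.random.default_rng(0)
for sg in itertools.product([1,-1],[1,-1],[1,-1],[1,-1],[1],[1]):
  for psi,p3,p5,p7 in itertools.product([1.22+sg[0]*1.286,1.22+sg[0]*1.286+np.pi],[0,np.pi],[0,np.pi],[0,np.pi/2,np.pi,-np.pi/2]):
    g=(1,1,1,1,1,1)
    s6=(*sg[:4],-1 if abs(p3)>1 else 1,1)
    s6=(*sg[:4],1 if p3==0 else -1,(1 if p3==0 else -1)*(1 if (p5==p3) else -1) if False else (1 if p3==p5 else 1))
    def f(p):
        o=[]
        for q,t,w in zip(Q,P,W):
            X,tt=fk(p,s6,q);o+=[*(tt-t),*(.3*(X*R.from_quat(w).inv()).as_rotvec())]
        return o
    p0=[psi,.35,.4,.4,.25,0,0,0,p3,p5,p7]
    c=np.sum(np.square(f(p0)))
    best.append((c,p0,s6,f))
best.sort(key=lambda b:b[0]);res=[]
for c,p0,s6,f in best[:25]:
    r=least_squares(f,p0,max_nfev=60);res.append((r.cost,r.x,s6))
res.sort(key=lambda b:b[0])
for r in res[:3]:print(r[0],r[1].round(3),r[2])
np.savez('fk.npz',p=res[0][1],sg=res[0][2])
E
python3 fit.py
```

```text
0.00022948084628323187 [-0.018  0.307  0.498  0.463  0.3    0.016  0.024 -0.003 -0.069 -0.004
  1.491] (-1, -1, -1, -1, 1, 1)
0.00022948084628326835 [-1.800e-02  3.070e-01  4.980e-01  4.630e-01  3.000e-01 -1.600e-02
 -2.400e-02 -3.000e-03  3.073e+00  3.138e+00  1.491e+00] (-1, -1, -1, -1, -1, 1)
0.00022948084628513881 [-1.800e-02  3.070e-01  4.980e-01  4.630e-01  3.000e-01 -1.600e-02
 -2.400e-02 -3.000e-03  3.073e+00  3.138e+00  1.491e+00] (-1, -1, -1, -1, -1, 1)
```

```bash
cat > ik.py <<'E'
from fk import *
from h import D,O
z=np.load('fk.npz');p,sg=z['p'],z['sg']
lo=np.array([-2.95,-.29,-1.47,.14,-1.03,.13,-2.86])+.04;hi=np.array([2.95,1.99,1.44,2.54,4.17,1.85,2.86])-.04
def tgt(tip,pitch,yaw,flip):
    a=np.radians(pitch);b=np.radians(yaw);zz=np.array([np.cos(a)*np.cos(b),np.cos(a)*np.sin(b),-np.sin(a)]);y=np.array([-np.sin(b),np.cos(b),0])*flip
    M=D*R.from_matrix(np.c_[np.cross(y,zz),y,zz]);return M,O+D.apply(np.array(tip)/1e3-.019*zz)
def ik(M,t,q0s):
    best=None
    for q0 in q0s:
        f=lambda q:np.r_[fk(p,sg,q)[1]-t,.3*(fk(p,sg,q)[0]*M.inv()).as_rotvec()]
        r=least_squares(f,np.clip(q0,lo+.01,hi-.01),bounds=(lo,hi),max_nfev=60)
        if best is None or r.cost<best[0]-1e-9:best=(r.cost,r.x)
        if best[0]<1e-7:break
    return best
E
python3 - <<'E'
from ik import *
rng=np.random.default_rng(1)
q0s=[rng.uniform(lo,hi) for _ in range(10)]
for flip in(1,-1):
  for yaw in(-17,0):
    for pitch in(20,35,50):
      o=[]
      for tip in([-180,-12,30],[-88,-12,25],[42,-12,140]):
        c,q=ik(*tgt(tip,pitch,yaw,flip),q0s);o.append((round(np.sqrt(c)*1e3,1),q.round(2).tolist()))
      print(flip,yaw,pitch,[x[0] for x in o], o[1][1])
E
```

```text
1 -17 20 [np.float64(38.9), np.float64(0.0), np.float64(0.0)] [-0.62, 1.19, 0.51, 2.5, 3.03, 1.57, -2.28]
1 -17 35 [np.float64(51.0), np.float64(0.0), np.float64(0.0)] [0.79, 0.96, -0.83, 2.5, 3.0, 1.06, -0.92]
1 -17 50 [np.float64(22.6), np.float64(0.0), np.float64(0.0)] [0.91, 0.86, -1.06, 2.4, 2.46, 0.71, -0.53]
1 0 20 [np.float64(12.6), np.float64(0.0), np.float64(0.0)] [1.66, 1.92, -1.16, 2.43, 3.12, 0.62, 0.41]
1 0 35 [np.float64(22.3), np.float64(0.0), np.float64(0.0)] [1.51, 1.82, -1.4, 2.44, 2.59, 0.88, 0.62]
1 0 50 [np.float64(7.7), np.float64(0.0), np.float64(0.0)] [1.03, 0.82, -1.01, 2.36, 2.7, 0.39, -0.41]
-1 -17 20 [np.float64(40.0), np.float64(0.0), np.float64(1.5)] [0.09, 1.0, -0.11, 2.5, 3.22, 1.58, 1.56]
-1 -17 35 [np.float64(51.0), np.float64(0.0), np.float64(3.1)] [0.76, 0.94, -0.8, 2.5, 3.01, 1.06, 2.18]
-1 -17 50 [np.float64(22.6), np.float64(2.0), np.float64(0.5)] [0.7, 0.7, -0.81, 2.41, 2.65, 0.61, 2.28]
-1 0 20 [np.float64(12.8), np.float64(0.0), np.float64(0.0)] [-0.4, 1.22, 0.62, 2.44, 3.51, 1.81, 1.01]
-1 0 35 [np.float64(22.4), np.float64(0.0), np.float64(0.0)] [0.66, 0.77, -0.46, 2.44, 3.64, 0.83, 1.79]
-1 0 50 [np.float64(7.7), np.float64(0.0), np.float64(0.0)] [1.04, 0.84, -1.02, 2.36, 2.67, 0.4, 2.77]
```

```bash
cat >> ik.py <<'E'
def step(q,M,t,w=.003):
    f=lambda x:np.r_[fk(p,sg,x)[1]-t,.3*(fk(p,sg,x)[0]*M.inv()).as_rotvec(),w*(x-q)]
    r=least_squares(f,np.clip(q,lo+1e-3,hi-1e-3),bounds=(lo,hi),max_nfev=40);e=f(r.x)[:6];return r.x,np.linalg.norm(e)*1e3
E
cat > sim.py <<'E'
from ik import *
from scipy.spatial.transform import Slerp
q0=np.array([-.637,-.035,.653,2.069,.024,1.1,-1.258])
def run(q,wps,n=12,verbose=True):
    X,t=fk(p,sg,q)
    worst=0
    for M,tt in wps:
        sl=Slerp([0,1],R.concatenate([X,M]))
        for k in range(1,n+1):
            q,e=step(q,sl(k/n),t+(tt-t)*k/n);worst=max(worst,e)
        X,t=M,tt
        if verbose:print(round(e,1),round(worst,1),q.round(2).tolist())
    return worst,q
if __name__=='__main__':
    down=R.from_quat([.988,.153,0,0])
    F=np.array([.622,.024,0])
    for turn in(0,np.pi):
     for P in([.5,-.1,.35],[.45,-.1,.4],[.5,0,.35],[.55,-.05,.3]):
      for flip in(1,-1):
        P=np.array(P)
        w=[(down,P)]
        for yaw,pitch in((-107,60),(-107,45),(-80,40),(-50,35),(-25,30),(0,25)):
            w.append((tgt([0,0,0],pitch,yaw,flip)[0],P))
        w+= [tgt([-150,-12,150],22,0,flip),tgt([-140,-12,25],22,0,flip),tgt([-88,-12,25],22,0,flip),tgt([42,-12,140],22,0,flip)]
        print(P,flip,run(q0,w,8,False))
     break
E
time python3 sim.py
```

```text
[ 0.5  -0.1   0.35] 1 (np.float64(217.2647899430506), array([-0.51093811,  0.74666725,  0.67395508,  2.28713972,  3.70367408,
        1.1860951 , -2.23071657]))
[ 0.5  -0.1   0.35] -1 (np.float64(238.26963806508275), array([-1.61715563, -0.25      ,  1.4       ,  2.30042503,  1.47485768,
        0.17      , -2.82      ]))
[ 0.45 -0.1   0.4 ] 1 (np.float64(217.26478994304722), array([-0.51093814,  0.74666727,  0.67395512,  2.28713972,  3.70367408,
        1.18609512, -2.2307166 ]))
[ 0.45 -0.1   0.4 ] -1 (np.float64(238.26963806507072), array([-1.61715564, -0.25      ,  1.4       ,  2.30042503,  1.47485767,
        0.17      , -2.82      ]))
[0.5  0.   0.35] 1 (np.float64(217.26478994305046), array([-0.51093805,  0.74666721,  0.67395501,  2.28713972,  3.70367409,
        1.18609507, -2.23071652]))
[0.5  0.   0.35] -1 (np.float64(238.26963806508022), array([-1.61715563, -0.25      ,  1.4       ,  2.30042503,  1.47485767,
        0.17      , -2.82      ]))
[ 0.55 -0.05  0.3 ] 1 (np.float64(217.26478994304722), array([-0.51093817,  0.74666729,  0.67395516,  2.28713972,  3.70367408,
        1.18609514, -2.23071663]))
[ 0.55 -0.05  0.3 ] -1 (np.float64(238.26963806508357), array([-1.61715564, -0.25      ,  1.4       ,  2.30042503,  1.47485767,
        0.17      , -2.82      ]))
real	0m12.134s
user	0m12.625s
sys	0m0.056s
```

```bash
python3 - <<'E'
from ik import *
rng=np.random.default_rng(2)
q0s=[np.r_[rng.uniform(-1.5,1.5),rng.uniform(.2,1.8),rng.uniform(-1.4,1.4),2.4,rng.uniform(2,4),.8,rng.uniform(-2.5,2.5)] for _ in range(6)]
for tip in([-150,-12,25],[-125,-12,25]):
  for yaw in(-45,-20,0,20,40,60):
    print(tip,yaw,[(pt,round(1e3*np.sqrt(min(ik(*tgt(tip,pt,yaw,f),q0s)[0] for f in(1,-1))),1)) for pt in(15,25,35,45,55)])
E
```

```text
[-150, -12, 25] -45 [(15, np.float64(0.0)), (25, np.float64(3.6)), (35, np.float64(6.3)), (45, np.float64(0.0)), (55, np.float64(0.3))]
[-150, -12, 25] -20 [(15, np.float64(18.6)), (25, np.float64(35.9)), (35, np.float64(35.9)), (45, np.float64(18.7)), (55, np.float64(0.0))]
[-150, -12, 25] 0 [(15, np.float64(0.0)), (25, np.float64(8.3)), (35, np.float64(10.6)), (45, np.float64(1.9)), (55, np.float64(0.0))]
[-150, -12, 25] 20 [(15, np.float64(0.0)), (25, np.float64(1.2)), (35, np.float64(0.0)), (45, np.float64(0.2)), (55, np.float64(0.0))]
[-150, -12, 25] 40 [(15, np.float64(0.0)), (25, np.float64(0.0)), (35, np.float64(0.0)), (45, np.float64(0.0)), (55, np.float64(0.0))]
[-150, -12, 25] 60 [(15, np.float64(0.0)), (25, np.float64(0.0)), (35, np.float64(0.0)), (45, np.float64(0.0)), (55, np.float64(0.0))]
[-125, -12, 25] -45 [(15, np.float64(0.0)), (25, np.float64(0.0)), (35, np.float64(0.0)), (45, np.float64(2.3)), (55, np.float64(0.0))]
[-125, -12, 25] -20 [(15, np.float64(9.3)), (25, np.float64(23.3)), (35, np.float64(21.1)), (45, np.float64(4.8)), (55, np.float64(1.6))]
[-125, -12, 25] 0 [(15, np.float64(0.0)), (25, np.float64(0.0)), (35, np.float64(0.4)), (45, np.float64(0.0)), (55, np.float64(0.0))]
[-125, -12, 25] 20 [(15, np.float64(0.0)), (25, np.float64(0.0)), (35, np.float64(0.0)), (45, np.float64(0.0)), (55, np.float64(0.0))]
[-125, -12, 25] 40 [(15, np.float64(0.0)), (25, np.float64(0.0)), (35, np.float64(0.0)), (45, np.float64(0.0)), (55, np.float64(0.0))]
[-125, -12, 25] 60 [(15, np.float64(0.0)), (25, np.float64(0.0)), (35, np.float64(0.0)), (45, np.float64(0.0)), (55, np.float64(0.0))]
```

```bash
cat > sim2.py <<'E'
from sim import *
def arc(th,r=90,pv=(12,51),y=-12): 
    t=np.radians(th);return [pv[0]-r*np.cos(t)-3.4,y,pv[1]+r*np.sin(t)-9.4]
down=R.from_quat([.988,.153,0,0])
q0=np.array([-.637,-.035,.653,2.069,.024,1.1,-1.258])
for flip in(1,-1):
 for yc in(-45,-60):
  for yend in(yc,-20):
   w=[tgt([-150,20,250],80,yc,flip),tgt([-150,20,220],60,yc,flip),tgt([-150,20,200],40,yc,flip),tgt([-150,20,150],20,yc,flip),tgt([-145,0,24],20,yc,flip),tgt([-95,0,24],20,yc,flip)]
   n=len(w)
   for th in(10,30,50,70,90,108): w.append(tgt(arc(th,y=0),20,yc+(yend-yc)*th/108,flip))
   print(flip,yc,yend); q=q0
   X,t=fk(p,sg,q)
   for m in w:
     wst,q=run(q,[m],5,False);print('  ',round(wst,1),q.round(2).tolist())
E
python3 sim2.py
```

```text
1 -45 -45
   0.0 [-0.69, 0.02, 0.56, 2.05, 0.09, 0.93, 0.91]
   0.0 [-0.74, -0.06, 0.43, 2.3, 0.68, 0.58, 0.27]
   0.3 [-0.8, 0.05, 0.32, 2.5, 1.64, 0.62, -0.84]
   31.0 [-1.74, 1.29, 1.18, 2.5, 2.75, 0.19, -2.82]
   3.0 [-1.52, 1.47, 0.78, 2.48, 2.45, 0.57, -2.82]
   0.0 [-1.48, 1.45, 0.85, 2.39, 2.49, 0.51, -2.77]
   0.0 [-1.47, 1.37, 0.92, 2.39, 2.55, 0.48, -2.73]
   0.0 [-1.47, 1.3, 0.99, 2.4, 2.61, 0.45, -2.69]
   0.0 [-1.47, 1.25, 1.05, 2.37, 2.65, 0.4, -2.65]
   0.0 [-1.45, 1.23, 1.1, 2.32, 2.68, 0.35, -2.62]
   0.0 [-1.43, 1.23, 1.12, 2.25, 2.69, 0.3, -2.61]
   0.0 [-1.4, 1.25, 1.12, 2.19, 2.68, 0.27, -2.6]
1 -45 -20
   0.0 [-0.69, 0.02, 0.56, 2.05, 0.09, 0.93, 0.91]
   0.0 [-0.74, -0.06, 0.43, 2.3, 0.68, 0.58, 0.27]
   0.3 [-0.8, 0.05, 0.32, 2.5, 1.64, 0.62, -0.84]
   31.0 [-1.74, 1.29, 1.18, 2.5, 2.75, 0.19, -2.82]
   3.0 [-1.52, 1.47, 0.78, 2.48, 2.45, 0.57, -2.82]
   0.0 [-1.48, 1.45, 0.85, 2.39, 2.49, 0.51, -2.77]
   0.0 [-1.44, 1.36, 0.91, 2.41, 2.6, 0.55, -2.75]
   0.0 [-1.39, 1.28, 0.95, 2.45, 2.74, 0.67, -2.74]
   0.0 [-1.33, 1.21, 1.0, 2.46, 2.88, 0.77, -2.73]
   0.
[... 3305 characters left out ...]
]
   0.0 [-1.51, 1.58, 1.34, 2.03, -0.94, 0.28, -2.41]
-1 -60 -20
   0.0 [-0.73, 0.05, 0.57, 2.03, 0.12, 0.96, -2.52]
   9.1 [-1.65, 0.24, 1.4, 2.22, 0.31, 0.62, -2.82]
   20.2 [-1.7, 0.8, 1.4, 2.37, -0.01, 0.25, -2.82]
   0.5 [-1.83, 1.47, 1.29, 2.44, -0.99, 0.17, -2.36]
   16.2 [-1.79, 1.71, 1.02, 2.31, -0.99, 0.17, -2.71]
   10.7 [-1.7, 1.71, 1.07, 2.23, -0.99, 0.17, -2.65]
   24.7 [-1.69, 1.66, 1.14, 2.23, -0.99, 0.17, -2.55]
   55.4 [-1.7, 1.62, 1.2, 2.24, -0.99, 0.17, -2.45]
   85.1 [-1.69, 1.56, 1.25, 2.22, -0.99, 0.17, -2.32]
   113.9 [-1.64, 1.46, 1.29, 2.18, -0.99, 0.17, -2.16]
   141.7 [-1.56, 1.3, 1.3, 2.12, -0.99, 0.17, -1.95]
   164.9 [-1.41, 1.0, 1.23, 2.06, -0.99, 0.17, -1.6]
```

```bash
cat > sim3.py <<'E'
from sim import *
import sys
def arc(th,r=88,pv=(12,51),y=-12): 
    t=np.radians(th);return [pv[0]-r*np.cos(t)-3.4,y,pv[1]+r*np.sin(t)-9.4]
q0=np.array([-.637,-.035,.653,2.069,.024,1.1,-1.258])
for yl in(-30,-15,0):
   w=[tgt([-160,60,250],80,-60,1),tgt([-160,60,220],60,-60,1),tgt([-160,60,200],40,-60,1),tgt([-160,60,150],20,-60,1),tgt([-155,50,24],20,-60,1),tgt([-97,40,24],20,-60,1),tgt([-95,-12,24],20,yl,1)]
   for th in(10,30,50,70,90,108): w.append(tgt(arc(th),20,yl+(max(yl,-15)-yl)*th/108,1))
   print(yl); q=q0
   for m in w:
     wst,q=run(q,[m],5,False);print('  ',round(wst,1),q.round(2).tolist())
E
python3 sim3.py
```

```text
-30
   0.0 [-0.77, 0.01, 0.52, 2.06, 0.16, 0.97, 0.5]
   0.0 [-0.88, -0.0, 0.39, 2.25, 0.69, 0.79, -0.12]
   0.0 [-1.02, 0.15, 0.32, 2.38, 1.21, 0.86, -0.83]
   0.0 [-1.15, 0.59, 0.3, 2.42, 1.47, 1.03, -1.46]
   0.0 [-1.1, 0.97, 0.24, 2.33, 1.58, 0.96, -1.8]
   0.0 [-1.03, 0.97, 0.29, 2.23, 1.61, 0.93, -1.69]
   0.0 [-0.78, 1.13, 0.42, 2.49, 2.67, 1.31, -2.27]
   0.0 [-0.79, 1.02, 0.49, 2.5, 2.76, 1.25, -2.23]
   6.1 [-1.15, 1.29, 0.92, 2.5, 2.95, 1.1, -2.74]
   0.3 [-1.13, 1.24, 1.0, 2.5, 3.09, 1.13, -2.75]
   0.0 [-1.11, 1.2, 1.05, 2.46, 3.19, 1.13, -2.74]
   0.0 [-1.08, 1.19, 1.07, 2.4, 3.25, 1.14, -2.74]
   0.0 [-1.04, 1.2, 1.07, 2.34, 3.29, 1.15, -2.75]
-15
   0.0 [-0.77, 0.01, 0.52, 2.06, 0.16, 0.97, 0.5]
   0.0 [-0.88, -0.0, 0.39, 2.25, 0.69, 0.79, -0.12]
   0.0 [-1.02, 0.15, 0.32, 2.38, 1.21, 0.86, -0.83]
   0.0 [-1.15, 0.59, 0.3, 2.42, 1.47, 1.03, -1.46]
   0.0 [-1.1, 0.97, 0.24, 2.33, 1.58, 0.96, -1.8]
   0.0 [-1.03, 0.97, 0.29, 2.23, 1.61, 0.93, -1.69]
   3.3 [-0.78, 1.36, 0.67, 2.5, 3.0, 1.61, -2.51]
   7.4 [-1.0, 1.5, 0.91, 2.5, 3.03, 1.49, -2.82]
   11.3 [-1.01, 1.42, 0
[... 201 characters left out ...]
 1.11, 2.34, 3.29, 1.16, -2.81]
0
   0.0 [-0.77, 0.01, 0.52, 2.06, 0.16, 0.97, 0.5]
   0.0 [-0.88, -0.0, 0.39, 2.25, 0.69, 0.79, -0.12]
   0.0 [-1.02, 0.15, 0.32, 2.38, 1.21, 0.86, -0.83]
   0.0 [-1.15, 0.59, 0.3, 2.42, 1.47, 1.03, -1.46]
   0.0 [-1.1, 0.97, 0.24, 2.33, 1.58, 0.96, -1.8]
   0.0 [-1.03, 0.97, 0.29, 2.23, 1.61, 0.93, -1.69]
   3.8 [-0.34, 1.2, 0.59, 2.45, 3.55, 1.81, -2.08]
   0.0 [-0.39, 1.1, 0.64, 2.46, 3.59, 1.72, -2.12]
   0.0 [-0.43, 1.01, 0.7, 2.47, 3.63, 1.65, -2.15]
   0.0 [-0.48, 0.93, 0.74, 2.45, 3.66, 1.55, -2.19]
   0.0 [-0.52, 0.88, 0.76, 2.41, 3.67, 1.46, -2.23]
   0.0 [-0.55, 0.86, 0.76, 2.35, 3.66, 1.38, -2.26]
   0.0 [-0.57, 0.87, 0.74, 2.3, 3.63, 1.33, -2.28]
```

Request:
apply_moves([
  [[0,0,0,-0.046,0.146,0],[0,0,0,-0.092,0.29,0],[0,0,0,-0.138,0.437,0],[0,0,0,-0.184,0.583,0],[0,0,0,-0.23,0.728,0],[0,0,0,-0.23,0.728,0]],
])

```text
t: 4.1
tcp_pos: [0.3971, -0.0492, 0.2649]
orientation: [0.986, 0.167, 0.002, -0.015]
force: [-0.0, -0.2, -0.1]
grip_width: 0.0878
gripper_force: 0.0
```

```bash
python3 -c "from h import *;st()"
```

```text
t 4.1 q [0.4, 0.02, -0.37, 2.04, -0.03, 1.08, -1.2] tcp [0.3971, -0.0492, 0.2649] dock tcp [-236.6   -2.4  264.9] tip [-236.4   -1.9  245.9] z [ 0.009  0.029 -1.   ] y [ 0.029 -0.999 -0.029] F [-0.1 -0.2 -0.1]
```

```bash
cat > plan.py <<'E'
from sim import *
from rig import robot
import json
def plan(wps,check=True):
    """wps: (tip mm, pitch, yaw, rows); prints rows relative to present pose"""
    s=robot.state();X0=R.from_quat(s['orientation']);t0=np.array(s['tcp_pos']);q=np.array(s['joint_pos']);X,t=X0,t0
    rows=[];W=0
    b=fk(p,sg,q);db=t0-b[1];dR=b[0].inv()*X0
    for tip,pi,ya,n in wps:
        M,tt=tgt(tip,pi,ya,1);sl=Slerp([0,1],R.concatenate([X,M]))
        ang=np.degrees((M*X.inv()).magnitude())/n;d=np.linalg.norm(tt-t)*1e3/n
        for k in range(1,n+1):
            a=t+(tt-t)*k/n;m=sl(k/n);rows.append([*map(int,((a-t0)*1e3).round()),*(m*X0.inv()).as_rotvec().round(3).tolist()])
            q,e=step(q,m*dR.inv(),a-db);W=max(W,e)
        X,t=M,tt;print('deg/row %.1f mm/row %.1f worst %.1f'%(ang,d,W),q.round(2).tolist())
    for i in range(0,len(rows),10):print(json.dumps(rows[i:i+10]))
E
python3 - <<'E'
from plan import *
plan([([-200,60,250],85,-20,6),([-165,70,220],80,-60,4),([-165,70,220],50,-60,4),([-165,60,150],20,-60,4)])
E
```

```text
deg/row 26.4 mm/row 12.0 worst 0.0 [0.31, -0.01, -0.47, 2.06, -0.0, 1.0, 1.38]
deg/row 10.1 mm/row 11.9 worst 0.0 [0.2, 0.08, -0.5, 2.06, 0.22, 0.91, 0.41]
deg/row 7.5 mm/row 2.5 worst 0.0 [-0.02, 0.07, -0.61, 2.27, 1.0, 0.87, -0.5]
deg/row 7.5 mm/row 19.6 worst 0.0 [-0.39, 0.61, -0.5, 2.38, 1.64, 1.44, -1.44]
[[2, 12, 1, -0.022, -0.01, 0.46], [5, 24, 1, -0.043, -0.02, 0.92], [7, 35, 2, -0.065, -0.03, 1.381], [10, 47, 3, -0.086, -0.04, 1.841], [12, 59, 3, -0.108, -0.05, 2.301], [14, 71, 4, -0.129, -0.06, 2.761], [22, 76, -4, -0.157, -0.041, 2.587], [29, 82, -11, -0.183, -0.022, 2.412], [37, 87, -19, -0.205, -0.005, 2.236], [44, 93, -26, -0.224, 0.011, 2.061]]
[[42, 94, -27, -0.378, 0.043, 2.049], [41, 96, -28, -0.532, 0.075, 2.031], [39, 97, -29, -0.684, 0.107, 2.006], [38, 99, -30, -0.836, 0.138, 1.974], [37, 97, -50, -0.987, 0.17, 1.935], [37, 96, -69, -1.136, 0.202, 1.888], [37, 95, -89, -1.284, 0.233, 1.835], [36, 93, -108, -1.43, 0.264, 1.774]]
```

Request:
apply_moves([
  [[5,10,0,0,0,0.18],[10,20,0,0,0,0.36],[14,30,0,0,0,0.54],[18,40,0,0,0,0.72],[22,50,0,0,0,0.9],[26,60,0,0,0,1.08],[30,70,0,0,0,1.26],[34,80,0,0,0,1.44],[40,90,0,0,0,1.62],[44,93,0,0,0,1.8]],
], gripper=0)

```text
t: 5.35
tcp_pos: [0.4384, 0.0428, 0.2652]
orientation: [0.481, 0.877, -0.008, -0.01]
force: [0.6, 0.7, 0.0]
grip_width: 0.0004
gripper_force: 0.0
```

```bash
python3 - <<'E'
from h import *
st()
from plan import *
plan([([-165,70,220],70,-60,3),([-165,70,200],45,-60,4),([-165,60,150],20,-60,3)])
E
```

```text
t 5.35 q [0.31, 0.13, -0.56, 1.94, 0.07, 1.12, 0.29] tcp [0.4384, 0.0428, 0.2652] dock tcp [-169.5   72.9  265.2] tip [-170.    73.   246.2] z [-0.026  0.004 -1.   ] y [ 0.966  0.259 -0.025] F [0.8 0.5 0. ]
deg/row 8.5 mm/row 9.2 worst 0.0 [0.2, 0.06, -0.63, 2.13, 0.47, 0.85, 0.11]
deg/row 6.2 mm/row 6.3 worst 0.0 [-0.06, 0.18, -0.67, 2.3, 1.19, 0.97, -0.76]
deg/row 8.3 mm/row 19.1 worst 0.0 [-0.38, 0.63, -0.53, 2.37, 1.62, 1.48, -1.44]
[[0, 1, -9, -0.087, -0.083, 0.088], [0, 2, -18, -0.174, -0.167, 0.175], [0, 3, -27, -0.26, -0.25, 0.263], [-1, 4, -33, -0.344, -0.321, 0.263], [-2, 5, -40, -0.428, -0.391, 0.261], [-3, 6, -46, -0.512, -0.461, 0.26], [-5, 8, -52, -0.596, -0.531, 0.257], [-5, 5, -71, -0.708, -0.624, 0.254], [-5, 3, -90, -0.82, -0.718, 0.249], [-5, 1, -109, -0.933, -0.811, 0.243]]
```

Request:
apply_moves([
  [[0,1,-9,-0.087,-0.083,0.088],[0,2,-18,-0.174,-0.167,0.175],[0,3,-27,-0.26,-0.25,0.263],[-1,4,-33,-0.344,-0.321,0.263],[-2,5,-40,-0.428,-0.391,0.261],[-3,6,-46,-0.512,-0.461,0.26],[-5,8,-52,-0.596,-0.531,0.257],[-5,5,-71,-0.708,-0.624,0.254],[-5,3,-90,-0.82,-0.718,0.249],[-5,1,-109,-0.933,-0.811,0.243]],
])

```text
t: 6.6
tcp_pos: [0.4333, 0.0419, 0.1568]
orientation: [0.299, 0.761, -0.207, 0.537]
force: [0.8, -1.0, -1.6]
grip_width: 0.0003
gripper_force: 0.0
```

```bash
python3 - <<'E'
from h import *
st();snap('top','t1')
from plan import *
plan([([-165,60,150],20,-60,2),([-155,50,26],20,-60,6),([-97,40,26],20,-60,4)])
E
```

```text
t 6.6 q [-0.51, 0.69, -0.65, 2.46, 1.37, 1.64, -1.57] tcp [0.4333, 0.0419, 0.1568] dock tcp [-174.7   73.5  156.8] tip [-165.7   58.   150.4] z [ 0.47  -0.816 -0.337] y [0.867 0.498 0.005] F [ 0.5 -1.2 -1.6]
deg/row 0.5 mm/row 6.1 worst 0.0 [-0.51, 0.69, -0.66, 2.46, 1.37, 1.64, -1.55]
deg/row 0.0 mm/row 20.8 worst 0.0 [-0.56, 1.05, -0.5, 2.36, 1.55, 1.63, -1.79]
deg/row 0.0 mm/row 14.7 worst 0.0 [-0.5, 1.01, -0.45, 2.28, 1.63, 1.59, -1.65]
[[2, 1, 6, 0.007, -0.005, -0.0], [3, 2, 12, 0.014, -0.011, -0.0], [5, 1, -9, 0.014, -0.011, -0.0], [8, 0, -30, 0.014, -0.011, -0.0], [10, -1, -50, 0.014, -0.011, -0.0], [12, -2, -71, 0.014, -0.011, -0.0], [14, -3, -92, 0.014, -0.011, -0.0], [16, -5, -112, 0.014, -0.011, -0.0], [30, -3, -112, 0.014, -0.011, -0.0], [45, -1, -112, 0.014, -0.011, -0.0]]
[[60, 1, -112, 0.014, -0.011, -0.0], [74, 3, -112, 0.014, -0.011, -0.0]]
```

View pics/t1.png

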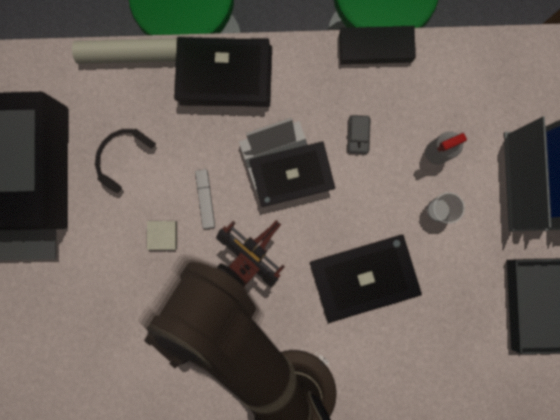

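The picture shows the closed fingertips at (275,228), clear of the tablet edge at about y 200 and of the stylus end at (210,228). Next I lower the tool and insert the fingers under the overhang.

Request:
apply_moves([
  [[5,1,-9,0.014,-0.011,0],[8,0,-30,0.014,-0.011,0],[10,-1,-50,0.014,-0.011,0],[12,-2,-71,0.014,-0.011,0],[14,-3,-92,0.014,-0.011,0],[16,-5,-112,0.014,-0.011,0],[30,-3,-112,0.014,-0.011,0],[45,-1,-112,0.014,-0.011,0]],
])

```text
t: 7.65
tcp_pos: [0.4819, 0.0411, 0.0496]
orientation: [0.309, 0.759, -0.198, 0.538]
force: [-0.4, 0.4, -1.1]
grip_width: 0.0006
gripper_force: 0.3
```

```bash
python3 - <<'E'
from h import *
st()
from plan import *
plan([([-100,30,26],20,-55,3),([-97,-10,26],20,-35,4)])
E
```

```text
t 7.65 q [-0.5, 0.97, -0.5, 2.36, 1.59, 1.63, -1.72] tcp [0.4819, 0.0411, 0.0496] dock tcp [-128.6   58.2   49.6] tip [-119.6   42.8   43. ] z [ 0.472 -0.812 -0.343] y [0.87  0.492 0.032] F [-0.3  0.5 -1.1]
deg/row 1.9 mm/row 9.5 worst 0.0 [-0.49, 1.01, -0.44, 2.38, 1.74, 1.62, -1.71]
deg/row 5.0 mm/row 11.1 worst 26.9 [-1.74, 1.65, 0.72, 2.5, 2.3, 0.52, -2.82]
[[7, -2, -6, -0.008, 0.007, 0.032], [14, -5, -11, -0.017, 0.013, 0.064], [22, -7, -17, -0.025, 0.02, 0.096], [25, -18, -17, -0.026, 0.019, 0.183], [28, -29, -17, -0.027, 0.018, 0.27], [31, -39, -17, -0.028, 0.016, 0.357], [34, -50, -17, -0.028, 0.015, 0.445]]
```

Request:
apply_moves([
  [[0,0,0,0,0,0]],
])

```text
t: 7.78
tcp_pos: [0.4817, 0.0409, 0.0495]
orientation: [0.309, 0.758, -0.198, 0.539]
force: [0.1, -0.1, 0.2]
grip_width: 0.0003
gripper_force: 0.0
```

```bash
python3 - <<'E'
from h import *
st()
from plan import *
def arc(th,r=90,pv=(12,51),y=2): 
    t=np.radians(th);return [pv[0]-r*np.cos(t)-3.4,y,pv[1]+r*np.sin(t)-9.4]
plan([([-119,35,26],20,-58,2),([-99,25,26],20,-54,3),([-97,2,26],20,-45,3)]+[(arc(t),20,-45,2) for t in (10,30,50,70,90,108)])
E
```

```text
t 7.775 q [-0.5, 0.97, -0.5, 2.36, 1.59, 1.63, -1.72] tcp [0.4817, 0.0409, 0.0495] dock tcp [-128.8   58.1   49.5] tip [-119.8   42.6   43. ] z [ 0.472 -0.813 -0.342] y [0.87  0.492 0.033] F [ 0.1 -0.2  0.2]
deg/row 1.6 mm/row 9.4 worst 0.0 [-0.5, 1.02, -0.47, 2.37, 1.66, 1.63, -1.73]
deg/row 1.3 mm/row 7.3 worst 0.0 [-0.48, 1.01, -0.42, 2.39, 1.77, 1.62, -1.72]
deg/row 3.0 mm/row 8.3 worst 0.0 [-0.46, 1.05, -0.32, 2.49, 2.02, 1.64, -1.81]
deg/row 0.0 mm/row 17.8 worst 0.5 [-0.45, 0.93, -0.32, 2.5, 2.01, 1.57, -1.71]
deg/row 0.0 mm/row 15.6 worst 3.5 [-0.57, 0.8, -0.2, 2.5, 1.96, 1.43, -1.66]
deg/row 0.0 mm/row 15.6 worst 3.5 [-0.56, 0.7, -0.19, 2.49, 1.97, 1.37, -1.57]
deg/row 0.0 mm/row 15.6 worst 3.5 [-0.54, 0.65, -0.18, 2.45, 1.97, 1.32, -1.48]
deg/row 0.0 mm/row 15.6 worst 3.5 [-0.53, 0.63, -0.17, 2.38, 1.97, 1.28, -1.41]
deg/row 0.0 mm/row 14.1 worst 3.5 [-0.51, 0.65, -0.16, 2.32, 1.98, 1.26, -1.37]
[[1, -4, -8, -0.012, 0.011, 0.022], [3, -7, -17, -0.025, 0.022, 0.044], [10, -9, -17, -0.025, 0.022, 0.068], [17, -10, -17, -0.025, 0.022, 0.091], [24, -12, -17, -0.025, 0.022, 0.114], [26, -20, -17, -0.026, 0.021, 0.166], [29, -28, -17, -0.027, 0.02, 0.219], [31, -36, -17, -0.027, 0.019, 0.271], [39, -33, -1, -0.027, 0.019, 0.271], [48, -31, 14, -0.027, 0.019, 0.271]]
[[53, -29, 29, -0.027, 0.019, 0.271], [58, -27, 44, -0.027, 0.019, 0.271], [67, -24, 56, -0.027, 0.019, 0.271], [77, -21, 68, -0.027, 0.019, 0.271], [90, -17, 75, -0.027, 0.019, 0.271], [103, -13, 83, -0.027, 0.019, 0.271], [117, -9, 86, -0.027, 0.019, 0.271], [132, -4, 89, -0.027, 0.019, 0.271], [145, 0, 86, -0.027, 0.019, 0.271], [159, 4, 84, -0.027, 0.019, 0.271]]
```

Request:
apply_moves([
  [[1,-4,-8,-0.012,0.011,0.022],[3,-7,-17,-0.025,0.022,0.044],[3,-7,-17,-0.025,0.022,0.044],[10,-9,-17,-0.025,0.022,0.068],[17,-10,-17,-0.025,0.022,0.091],[22,-12,-17,-0.025,0.022,0.114]],
])

```text
t: 8.52
tcp_pos: [0.5013, 0.0296, 0.0273]
orientation: [0.252, 0.78, -0.181, 0.543]
force: [0.3, -0.5, 0.2]
grip_width: 0.0006
gripper_force: 0.0
```

```bash
python3 - <<'E'
from h import *
st();snap('top','t2')
E
```

```text
t 8.525 q [-0.48, 1.03, -0.44, 2.4, 1.77, 1.63, -1.72] tcp [0.5013, 0.0296, 0.0273] dock tcp [-113.5   41.4   27.3] tip [-103.    27.    20.7] z [ 0.554 -0.758 -0.344] y [ 0.805  0.593 -0.01 ] F [ 0.1 -0.6  0.2]
```

```bash
python3 - <<'E'
from plan import *
plan([([-97,2,23],20,-46,4)])
import cv2
i=cv2.imread('pics/t2.png')[110:290,170:350];i=cv2.resize(i,None,fx=3.3,fy=3.3,interpolation=cv2.INTER_CUBIC);cv2.imwrite('pics/t2c.png',(255*(i/255.)**.5).astype(np.uint8))
E
```

```text
deg/row 1.9 mm/row 6.5 worst 0.0 [-0.45, 1.05, -0.34, 2.49, 2.0, 1.64, -1.79]
[[3, -6, 1, 0.002, -0.002, 0.033], [6, -12, 1, 0.004, -0.004, 0.067], [9, -17, 2, 0.006, -0.005, 0.1], [12, -23, 2, 0.008, -0.007, 0.133]]
```

View pics/t2c.png

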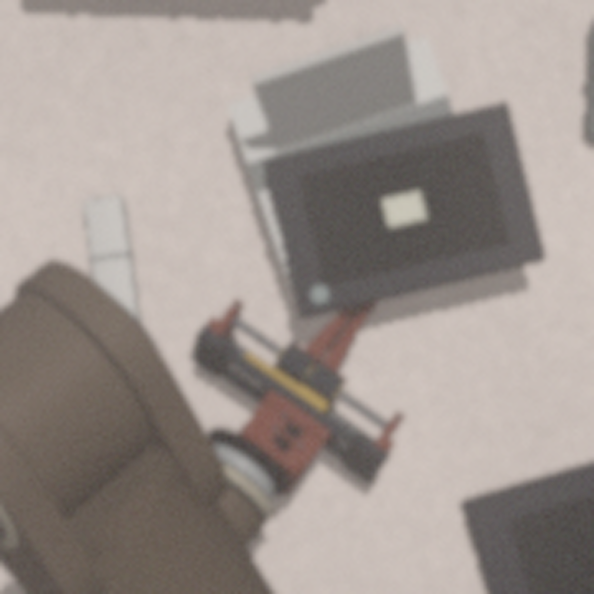

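The crop shows the closed fingers going under the tablet's front edge at (360,305). The body is about 35 mm clear of the near corner (300,318) and clear of the stylus. I slide on towards the middle of the edge.

Request:
apply_moves([
  [[3,-6,1,0.002,-0.002,0.033],[6,-12,1,0.004,-0.004,0.067],[9,-17,2,0.006,-0.005,0.1],[12,-23,2,0.008,-0.007,0.133],[15,-32,2,0.008,-0.007,0.133],[15,-32,2,0.008,-0.007,0.133]],
])

```text
t: 9.32
tcp_pos: [0.5161, -0.0033, 0.0296]
orientation: [0.203, 0.794, -0.142, 0.556]
force: [-1.2, 0.1, 0.6]
grip_width: 0.0003
gripper_force: 0.0
```

```bash
python3 - <<'E'
from h import *
st()
from plan import *
def arc(th,r=90,pv=(12,51),y=-6): 
    t=np.radians(th);return [pv[0]-r*np.cos(t)-3.4,y,pv[1]+r*np.sin(t)-9.4]
plan([(arc(t),20,-45,2) for t in (5,15,25,35,45,55,65,75,82,90)])
E
```

```text
t 9.325 q [-0.41, 1.04, -0.35, 2.51, 2.02, 1.66, -1.78] tcp [0.5161, -0.0033, 0.0296] dock tcp [-109.3    5.5   29.6] tip [-96.9  -7.4  23.1] z [ 0.65  -0.678 -0.342] y [0.722 0.692 0.   ] F [-1.1  0.5  0.6]
deg/row 0.6 mm/row 15.3 worst 7.7 [-0.73, 0.91, -0.04, 2.5, 1.95, 1.35, -1.8]
deg/row 0.0 mm/row 7.8 worst 11.2 [-1.29, 1.0, 0.49, 2.5, 1.9, 0.88, -1.93]
deg/row 0.0 mm/row 7.8 worst 11.2 [-1.81, 1.5, 1.02, 2.5, 2.56, 0.19, -2.82]
deg/row 0.0 mm/row 7.8 worst 11.2 [-1.79, 1.47, 1.06, 2.5, 2.62, 0.19, -2.82]
deg/row 0.0 mm/row 7.8 worst 11.2 [-1.78, 1.43, 1.1, 2.5, 2.68, 0.2, -2.82]
deg/row 0.0 mm/row 7.8 worst 11.2 [-1.76, 1.4, 1.13, 2.5, 2.73, 0.22, -2.82]
deg/row 0.0 mm/row 7.8 worst 11.2 [-1.74, 1.38, 1.16, 2.48, 2.75, 0.21, -2.8]
deg/row 0.0 mm/row 7.8 worst 11.2 [-1.72, 1.37, 1.18, 2.45, 2.77, 0.19, -2.79]
deg/row 0.0 mm/row 5.5 worst 11.2 [-1.7, 1.37, 1.19, 2.43, 2.77, 0.19, -2.78]
deg/row 0.0 mm/row 6.3 worst 11.2 [-1.69, 1.37, 1.2, 2.4, 2.78, 0.18, -2.77]
[[7, 3, 13, -0.0, 0.0, 0.011], [15, 6, 26, -0.0, 0.0, 0.021], [16, 6, 34, -0.0, 0.0, 0.021], [17, 7, 42, -0.0, 0.0, 0.021], [20, 7, 49, -0.0, 0.0, 0.021], [22, 8, 57, -0.0, 0.0, 0.021], [26, 9, 63, -0.0, 0.0, 0.021], [30, 11, 70, -0.0, 0.0, 0.021], [35, 12, 76, -0.0, 0.0, 0.021], [39, 14, 82, -0.0, 0.0, 0.021]]
[[45, 15, 87, -0.0, 0.0, 0.021], [51, 17, 92, -0.0, 0.0, 0.021], [57, 19, 96, -0.0, 0.0, 0.021], [64, 21, 100, -0.0, 0.0, 0.021], [71, 23, 103, -0.0, 0.0, 0.021], [78, 26, 105, -0.0, 0.0, 0.021], [83, 27, 107, -0.0, 0.0, 0.021], [88, 29, 108, -0.0, 0.0, 0.021], [94, 31, 108, -0.0, 0.0, 0.021], [100, 33, 109, -0.0, 0.0, 0.021]]
```

```bash
cat > lift.py <<'E'
from plan import *
def arc(th,a,r=90,pv=(12,51),y=-6): 
    t=np.radians(th);b=np.radians(a);return [pv[0]-r*np.cos(t)-10*np.sin(b)*.7,y,pv[1]+r*np.sin(t)-10*np.cos(b)]
E
python3 - <<'E'
from lift import *
for f in(lambda t:min(20+t*.8,50),):
    plan([(arc(t,f(t)),f(t),-45-min(t,30)*.2,2) for t in (0,8,16,25,35,45,55,65,75,82,90)])
E
```

```text
deg/row 0.6 mm/row 12.3 worst 4.4 [-0.61, 0.94, -0.15, 2.5, 1.99, 1.45, -1.78]
deg/row 3.3 mm/row 7.5 worst 11.0 [-1.08, 0.83, 0.34, 2.5, 1.92, 0.92, -1.77]
deg/row 3.3 mm/row 7.5 worst 11.0 [-1.64, 1.15, 1.05, 2.5, 2.66, 0.17, -2.59]
deg/row 3.7 mm/row 8.4 worst 11.0 [-1.53, 0.84, 1.05, 2.49, 2.14, 0.17, -1.82]
deg/row 4.0 mm/row 9.3 worst 11.0 [-1.35, 0.51, 0.93, 2.44, 1.4, 0.28, -0.85]
deg/row 1.0 mm/row 8.2 worst 11.0 [-1.27, 0.41, 0.86, 2.4, 1.25, 0.34, -0.62]
deg/row 0.0 mm/row 7.8 worst 11.0 [-1.25, 0.38, 0.83, 2.37, 1.19, 0.38, -0.54]
deg/row 0.0 mm/row 7.8 worst 11.0 [-1.22, 0.37, 0.81, 2.34, 1.14, 0.4, -0.47]
deg/row 0.0 mm/row 7.8 worst 11.0 [-1.18, 0.37, 0.78, 2.31, 1.1, 0.42, -0.41]
deg/row 0.0 mm/row 5.5 worst 11.0 [-1.16, 0.37, 0.76, 2.28, 1.07, 0.42, -0.38]
deg/row 0.0 mm/row 6.3 worst 11.0 [-1.14, 0.39, 0.74, 2.25, 1.04, 0.42, -0.35]
[[8, 3, 9, -0.0, 0.0, 0.011], [15, 6, 19, -0.0, 0.0, 0.021], [16, 6, 26, 0.027, 0.049, 0.007], [16, 6, 33, 0.054, 0.098, -0.007], [18, 6, 41, 0.082, 0.146, -0.021], [19, 6, 48, 0.11, 0.194, -0.035], [22, 7, 56, 0.144, 0.248, -0.05], [25, 7, 64, 0.177, 0.301, -0.065], [29, 8, 72, 0.215, 0.36, -0.074], [33, 9, 80, 0.252, 0.419, -0.082]]
[[38, 10, 87, 0.261, 0.434, -0.082], [43, 11, 93, 0.27, 0.449, -0.082], [49, 13, 98, 0.27, 0.449, -0.082], [55, 15, 103, 0.27, 0.449, -0.082], [61, 17, 107, 0.27, 0.449, -0.082], [68, 19, 111, 0.27, 0.449, -0.082], [75, 21, 114, 0.27, 0.449, -0.082], [82, 24, 116, 0.27, 0.449, -0.082], [87, 25, 118, 0.27, 0.449, -0.082], [92, 27, 119, 0.27, 0.449, -0.082]]
[[98, 29, 119, 0.27, 0.449, -0.082], [104, 31, 120, 0.27, 0.449, -0.082]]
```

```bash
sed -i 's/^def tgt/hi[3]=2.53\ndef tgt/' ik.py; python3 - <<'E'
from lift import *
import io,contextlib
for y0,p0 in((-46,30),(-50,30),(-55,30),(-50,35),(-55,25)):
    b=io.StringIO()
    with contextlib.redirect_stdout(b):
        f=lambda t:min(max(p0,p0+t*.7),50)
        plan([([-98,-3,22],p0,y0,4)]+[(arc(t,f(t),y=-3),f(t),y0,2) for t in (0,8,16,25,35,45,60,75,90)])
    L=b.getvalue().split('\n')[:10];print(y0,p0,L[0][8:],'|',L[4][20:],'|',L[9][20:])
E
```

```text
-46 30 2.5 mm/row 1.0 worst 6.8 [-0.65, 0.83, -0.08, 2.53, 2.0, 1.19, -1.73] | .2 worst 6.8 [-1.38, 0.58, 0.98, 2.49, 2.01, 0.2, -1.42] | 1.7 worst 6.8 [-1.18, 0.38, 0.81, 2.29, 1.13, 0.34, -0.36]
-50 30 2.7 mm/row 1.1 worst 0.0 [-0.31, 0.86, -0.44, 2.51, 1.96, 1.43, -1.6] | .2 worst 0.0 [-0.05, 0.38, -0.53, 2.47, 1.7, 0.85, -0.99] | 1.7 worst 0.0 [0.01, 0.31, -0.55, 2.26, 1.41, 0.79, -0.58]
-55 30 3.3 mm/row 1.4 worst 0.0 [-0.3, 0.85, -0.47, 2.46, 1.85, 1.42, -1.57] | .2 worst 0.0 [-0.03, 0.41, -0.59, 2.43, 1.6, 0.92, -0.98] | 1.7 worst 0.0 [0.04, 0.35, -0.61, 2.22, 1.36, 0.88, -0.6]
-50 35 3.9 mm/row 1.2 worst 0.0 [-0.25, 0.77, -0.46, 2.52, 1.97, 1.3, -1.52] | .7 worst 0.0 [-0.03, 0.35, -0.53, 2.45, 1.65, 0.79, -0.91] | 1.7 worst 0.0 [0.0, 0.31, -0.54, 2.26, 1.41, 0.78, -0.58]
-55 25 2.5 mm/row 1.4 worst 0.0 [-0.35, 0.93, -0.45, 2.45, 1.85, 1.53, -1.64] | .2 worst 0.0 [-0.09, 0.47, -0.58, 2.44, 1.67, 1.04, -1.11] | 1.7 worst 0.0 [0.04, 0.35, -0.62, 2.22, 1.36, 0.88, -0.6]
```

```bash
cat > fit2.py <<'E'
from fk import *
import fk as F
from rig import robot
from h import D,O
z=np.load('fk.npz');p,sg=z['p'],z['sg']
s=robot.state();S=[(s['joint_pos'],s['tcp_pos'],s['orientation'])]
def a(q,t,w):S.append((q,t,w))
a([-1.28623,.41180,-.01272,1.59692,.00560,1.13432,-.08218],[.21582,.58611,.24092],[.17544,.98449,-.0007,-.0001])
a([-.823,-.005,.485,2.048,.002,1.099,-.778],[.4059,.0944,.2716],[.844,.536,0,0])
a([-.637,-.035,.653,2.069,.024,1.1,-1.258],[.4055,-.0559,.2717],[.988,.153,0,0])
a([0.14,-0.29,0.22,2.54,-1.03,0.49,-0.01],[.3954,-.0507,.2655],[.913,.157,.371,-.066])
a([0.4,0.02,-0.37,2.04,-0.03,1.08,-1.2],[.3971,-.0492,.2649],[.986,.167,.002,-.015])
a([0.31,0.13,-0.56,1.94,0.07,1.12,0.29],[.4384,.0428,.2652],[.481,.877,-.008,-.01])
a([-0.51,0.69,-0.65,2.46,1.37,1.64,-1.57],[.4333,.0419,.1568],[.299,.761,-.207,.537])
a([-0.5,0.97,-0.5,2.36,1.59,1.63,-1.72],[.4819,.0411,.0496],[.309,.759,-.198,.538])
a([-0.48,1.03,-0.44,2.4,1.77,1.63,-1.72],[.5013,.0296,.0273],[.252,.78,-.181,.543])
def res(fkf):
    def f(p):
        o=[]
        for q,t,w in S:
            X,tt=fkf(p,sg,q);o+=[*(tt-t),*(.3*(X*R.from_quat(w).inv()).as_rotvec())]
        return np.array(o)
    return f
f=res(F.fk);print('old',(f(p).reshape(-1,6)*1e3).round(0).tolist()[:1],np.sqrt(np.mean(f(p)**2))*1e3)
f2=res(F.fk2)
best=None
rng=np.random.default_rng(0)
for k in range(8):
    r=least_squares(f2,np.r_[p[:5],p[5:8],p[8:],rng.normal(0,.03,5),np.zeros(3)])
    if best is None or r.cost<best.cost:best=r
print(best.x.round(3),np.sqrt(np.mean(best.fun**2))*1e3);print((best.fun.reshape(-1,6)*1e3).round(0).tolist())
np.savez('fk2.npz',p=best.x,sg=sg)
E
cat >> fk.py <<'E'
def fk2(p,sg,q):
    psi,h,L1,L2,Lt,a1,a2,a3,p3,p5,p7,b0,b1,b2,b3,a0,o2,o4,o6=p
    X=R.identity();t=np.zeros(3)
    for az,off,ang,off2 in((sg[0]*q[0]+psi,(a0,b0,h),q[1]+o2,(0,b1,L1)),(sg[1]*q[2]+p3,(a1,0,0),q[3]+o4,(a2,b2,L2)),(sg[2]*q[4]+p5,(0,0,0),q[5]+o6,(a3,b3,Lt))):
        X=X*R.from_euler('z',az);t=t+X.apply(off);X=X*R.from_euler('y',ang);t=t+X.apply(off2)
    return X*R.from_euler('z',sg[3]*q[6]+p7),t
E
python3 fit2.py
```

```text
old [[-93.0, 5.0, 17.0, -35.0, 4.0, -7.0]] 25.123283950485707
[ 4.0000e-03  2.8300e-01  5.3100e-01  4.4900e-01  3.3800e-01  2.0000e-03
 -1.0000e-03  0.0000e+00 -3.0000e-03  0.0000e+00  1.5720e+00  2.0836e+01
 -2.0866e+01 -2.1000e-02  1.0000e-03  1.0000e-03 -1.0000e-03  2.0000e-03
 -2.0000e-03] 1.1844505551939526
[[0.0, -1.0, 0.0, -1.0, 0.0, 1.0], [-0.0, -1.0, 0.0, 0.0, -1.0, 0.0], [-0.0, 0.0, 0.0, 0.0, 0.0, 0.0], [0.0, 1.0, 1.0, 0.0, -0.0, 0.0], [-0.0, 1.0, -0.0, -1.0, 1.0, 3.0], [2.0, -1.0, 1.0, 1.0, -2.0, -3.0], [-1.0, 0.0, -1.0, 1.0, 1.0, 0.0], [1.0, -2.0, 3.0, -0.0, -3.0, -2.0], [-1.0, -1.0, -0.0, -0.0, 0.0, -0.0], [-1.0, 3.0, -3.0, 0.0, 1.0, 2.0]]
```

```bash
sed -i "s/z=np.load('fk.npz')/z=np.load('fk2.npz')\nfk=fk2/" ik.py; sed -i 's/^def run/from ik import fk\ndef run/' sim.py; grep -n "fk" ik.py sim.py plan.py | head -20
python3 - <<'E'
from ik import *
rng=np.random.default_rng(2)
q0s=[np.r_[rng.uniform(-1.5,1.5),rng.uniform(.2,1.8),rng.uniform(-1.4,1.4),2.4,rng.uniform(0,4),.8,rng.uniform(-2.5,2.5)] for _ in range(6)]
for tip in([-97,-20,23],[-80,-20,65],[10,-20,130]):
  for yaw in(-45,-30,-15,0,20,40,60):
    print(tip,yaw,[(pt,round(1e3*np.sqrt(min(ik(*tgt(tip,pt,yaw,f),q0s)[0] for f in(1,-1))),1)) for pt in(5,20,30,45,60)])
E
```

```text
ik.py:1:from fk import *
ik.py:3:z=np.load('fk2.npz')
ik.py:4:fk=fk2;p,sg=z['p'],z['sg']
ik.py:13:        f=lambda q:np.r_[fk(p,sg,q)[1]-t,.3*(fk(p,sg,q)[0]*M.inv()).as_rotvec()]
ik.py:19:    f=lambda x:np.r_[fk(p,sg,x)[1]-t,.3*(fk(p,sg,x)[0]*M.inv()).as_rotvec(),w*(x-q)]
sim.py:4:from ik import fk
sim.py:6:    X,t=fk(p,sg,q)
plan.py:8:    b=fk(p,sg,q);db=t0-b[1];dR=b[0].inv()*X0
[-97, -20, 23] -45 [(5, np.float64(0.0)), (20, np.float64(0.0)), (30, np.float64(0.0)), (45, np.float64(0.0)), (60, np.float64(0.0))]
[-97, -20, 23] -30 [(5, np.float64(7.5)), (20, np.float64(30.2)), (30, np.float64(22.1)), (45, np.float64(0.0)), (60, np.float64(0.0))]
[-97, -20, 23] -15 [(5, np.float64(0.0)), (20, np.float64(26.1)), (30, np.float64(26.7)), (45, np.float64(0.0)), (60, np.float64(0.0))]
[-97, -20, 23] 0 [(5, np.float64(0.0)), (20, np.float64(0.0)), (30, np.float64(2.3)), (45, np.float64(0.0)), (60, np.float64(0.0))]
[-97, -20, 23] 20 [(5, np.float64(4.7)), (20, np.float64(0.0)), (30, np.float64(0.0)), (45, np.float64(0.0)), (60, np.float64(0.0))]
[-97, -20, 23] 40 [(5, np.float64(0.0)), (20, 
[... 1390 characters left out ...]
oat64(0.0)), (60, np.float64(0.0))]
[10, -20, 130] -15 [(5, np.float64(0.0)), (20, np.float64(0.0)), (30, np.float64(0.0)), (45, np.float64(0.0)), (60, np.float64(0.0))]
[10, -20, 130] 0 [(5, np.float64(0.0)), (20, np.float64(0.0)), (30, np.float64(0.0)), (45, np.float64(0.0)), (60, np.float64(0.0))]
[10, -20, 130] 20 [(5, np.float64(0.0)), (20, np.float64(0.0)), (30, np.float64(0.0)), (45, np.float64(0.0)), (60, np.float64(0.0))]
[10, -20, 130] 40 [(5, np.float64(0.0)), (20, np.float64(0.0)), (30, np.float64(0.0)), (45, np.float64(0.0)), (60, np.float64(0.0))]
[10, -20, 130] 60 [(5, np.float64(0.2)), (20, np.float64(0.0)), (30, np.float64(0.0)), (45, np.float64(0.0)), (60, np.float64(0.0))]
```

```bash
cat > lift.py <<'E'
from plan import *
def arc(th,a=45,r=92,pv=(12,51),y=-18): 
    t=np.radians(th);b=np.radians(a);return [pv[0]-r*np.cos(t)-10*np.sin(b),y,pv[1]+r*np.sin(t)-10*np.cos(b)]
E
python3 - <<'E'
from lift import *
for ye in(-25,-10,0):
    plan([([-104,-8,17],35,-40,4),([-101,-15,15],45,-30,4),([-100,-18,15],45,ye,4)]+[(arc(t),45,ye,3) for t in (0,20,40,60,80,100)]);print()
E
```

```text
deg/row 4.1 mm/row 1.9 worst 5.7 [0.41, 1.19, -1.13, 2.53, 2.24, 1.81, -1.0]
deg/row 3.5 mm/row 2.7 worst 6.2 [0.8, 1.32, -1.43, 2.52, 2.26, 1.6, -0.45]
deg/row 1.2 mm/row 1.0 worst 6.2 [0.89, 1.32, -1.43, 2.53, 2.31, 1.49, -0.33]
deg/row 0.0 mm/row 10.6 worst 6.2 [0.87, 1.16, -1.43, 2.5, 2.22, 1.37, -0.39]
deg/row 0.0 mm/row 10.7 worst 6.2 [0.88, 0.99, -1.43, 2.49, 2.14, 1.24, -0.42]
deg/row 0.0 mm/row 10.7 worst 6.2 [0.89, 0.87, -1.43, 2.44, 2.06, 1.12, -0.41]
deg/row 0.0 mm/row 10.7 worst 6.2 [0.88, 0.82, -1.43, 2.38, 2.0, 1.06, -0.36]
deg/row 0.0 mm/row 10.7 worst 6.2 [0.85, 0.82, -1.42, 2.31, 1.96, 1.05, -0.31]
deg/row 0.0 mm/row 10.7 worst 6.2 [0.8, 0.84, -1.39, 2.24, 1.95, 1.05, -0.28]
[[-1, -1, 0, 0.028, 0.059, 0.027], [-3, -3, -1, 0.056, 0.118, 0.054], [-4, -4, -1, 0.085, 0.177, 0.081], [-5, -5, -2, 0.113, 0.236, 0.108], [-4, -8, -2, 0.123, 0.28, 0.15], [-2, -10, -1, 0.133, 0.323, 0.193], [-1, -12, -1, 0.144, 0.367, 0.236], [1, -14, -1, 0.154, 0.41, 0.279], [1, -15, -1, 0.149, 0.412, 0.3], [2, -16, -1, 0.145, 0.414, 0.321]]
[[2, -17, -1, 0.14, 0.416, 0.343], [3, -18, -1, 0.1
[... 3478 characters left out ...]
.072, 0.439, 0.665], [3, -24, -1, 0.043, 0.446, 0.794], [7, -22, 9, 0.043, 0.446, 0.794], [11, -21, 18, 0.043, 0.446, 0.794], [15, -20, 28, 0.043, 0.446, 0.794], [17, -19, 38, 0.043, 0.446, 0.794], [19, -19, 49, 0.043, 0.446, 0.794], [21, -18, 59, 0.043, 0.446, 0.794], [26, -17, 68, 0.043, 0.446, 0.794], [31, -15, 78, 0.043, 0.446, 0.794]]
[[36, -13, 87, 0.043, 0.446, 0.794], [44, -11, 94, 0.043, 0.446, 0.794], [52, -8, 101, 0.043, 0.446, 0.794], [59, -6, 107, 0.043, 0.446, 0.794], [69, -3, 111, 0.043, 0.446, 0.794], [78, 0, 115, 0.043, 0.446, 0.794], [88, 3, 118, 0.043, 0.446, 0.794], [98, 6, 118, 0.043, 0.446, 0.794], [108, 9, 118, 0.043, 0.446, 0.794], [118, 13, 118, 0.043, 0.446, 0.794]]
```

```bash
python3 - <<'E'
from lift import *
for ye,pe in((0,45),(0,50)):
    plan([([-103,27,22],20,-54,4),([-125,40,30],20,-60,3),([-150,50,120],25,-60,5),([-150,50,170],45,-60,4),([-150,0,170],pe,-30,5),([-150,-18,150],pe,0,5),([-140,-18,60],pe,0,3),([-135,-18,16],pe,0,3),([-101,-18,15],pe,0,4)]+[(arc(t,pe),pe,ye,3) for t in (0,20,40,60,80,100)])
E
```

```text
deg/row 1.9 mm/row 9.0 worst 0.0 [-0.47, 1.02, -0.44, 2.4, 1.77, 1.64, -1.73]
deg/row 2.0 mm/row 8.7 worst 0.0 [-0.5, 1.01, -0.5, 2.36, 1.61, 1.64, -1.72]
deg/row 1.0 mm/row 19.1 worst 0.0 [-0.43, 0.69, -0.64, 2.45, 1.45, 1.54, -1.51]
deg/row 5.0 mm/row 13.9 worst 0.0 [-0.09, 0.26, -0.75, 2.36, 1.21, 1.07, -0.89]
deg/row 6.0 mm/row 11.0 worst 6.7 [1.03, 0.23, -1.43, 2.53, 1.82, 0.61, -0.6]
deg/row 6.0 mm/row 6.4 worst 12.0 [1.48, 0.49, -1.42, 2.51, 2.65, 0.19, -0.48]
deg/row 0.0 mm/row 30.2 worst 12.0 [1.34, 1.05, -1.43, 2.53, 2.27, 0.68, 0.16]
deg/row 0.0 mm/row 14.8 worst 12.0 [1.32, 1.31, -1.43, 2.53, 2.32, 0.88, 0.3]
deg/row 0.0 mm/row 8.5 worst 12.0 [1.25, 1.32, -1.43, 2.48, 2.31, 0.9, 0.29]
deg/row 0.0 mm/row 10.7 worst 12.0 [1.22, 1.18, -1.43, 2.45, 2.26, 0.81, 0.22]
deg/row 0.0 mm/row 10.7 worst 12.0 [1.22, 1.02, -1.43, 2.43, 2.21, 0.69, 0.16]
deg/row 0.0 mm/row 10.7 worst 12.0 [1.21, 0.91, -1.43, 2.39, 2.13, 0.6, 0.14]
deg/row 0.0 mm/row 10.7 worst 12.0 [1.18, 0.85, -1.43, 2.34, 2.05, 0.55, 0.18]
deg/row 0.0 mm/row 10.7 worst 12.0 [1.12, 0.83, -1.4, 2.27, 1.99, 0.53, 0.21]
d
[... 4441 characters left out ...]
52, 0.535, 0.788], [3, -24, 0, 0.052, 0.535, 0.788], [8, -22, 10, 0.052, 0.535, 0.788], [12, -21, 20, 0.052, 0.535, 0.788], [16, -20, 30, 0.052, 0.535, 0.788], [18, -19, 40, 0.052, 0.535, 0.788]]
[[20, -18, 51, 0.052, 0.535, 0.788], [21, -18, 61, 0.052, 0.535, 0.788], [26, -16, 70, 0.052, 0.535, 0.788], [32, -15, 79, 0.052, 0.535, 0.788], [37, -13, 89, 0.052, 0.535, 0.788], [44, -11, 96, 0.052, 0.535, 0.788], [52, -8, 102, 0.052, 0.535, 0.788], [60, -6, 109, 0.052, 0.535, 0.788], [69, -3, 113, 0.052, 0.535, 0.788], [79, 0, 117, 0.052, 0.535, 0.788]]
[[89, 3, 120, 0.052, 0.535, 0.788], [99, 6, 120, 0.052, 0.535, 0.788], [109, 10, 120, 0.052, 0.535, 0.788], [119, 13, 120, 0.052, 0.535, 0.788]]
```

```bash
python3 - <<'E' | cut -c1-150
from lift import *
a=[([-103,27,22],20,-54,4),([-125,40,30],20,-60,3),([-150,50,120],25,-60,5)]
b=[([-130,30,220],60,-60,5),([-100,-18,220],65,0,7),([-130,-18,100],55,0,4),([-137,-18,40],50,0,3),([-137,-18,14],50,0,2),([-100,-18,14],50,0,4)]+[(arc(t,50),50,0,3) for t in (0,20,40,60,80,100)]
plan(a+b)
E
```

```text
deg/row 1.9 mm/row 9.0 worst 0.0 [-0.47, 1.02, -0.44, 2.4, 1.77, 1.64, -1.73]
deg/row 2.0 mm/row 8.7 worst 0.0 [-0.5, 1.01, -0.5, 2.36, 1.61, 1.64, -1.72]
deg/row 1.0 mm/row 19.1 worst 0.0 [-0.43, 0.69, -0.64, 2.45, 1.45, 1.54, -1.51]
deg/row 7.0 mm/row 22.8 worst 0.0 [0.17, 0.1, -0.69, 2.17, 0.77, 0.87, -0.18]
deg/row 8.6 mm/row 8.9 worst 0.1 [0.68, 0.1, -0.66, 2.12, -0.16, 0.53, 2.04]
deg/row 2.5 mm/row 31.5 worst 31.4 [0.71, 0.26, -0.61, 2.35, -0.81, 0.17, 2.82]
deg/row 1.7 mm/row 20.5 worst 79.0 [0.91, 0.44, -0.74, 2.31, -0.66, 0.17, 2.82]
deg/row 0.0 mm/row 13.0 worst 90.1 [0.89, 0.51, -0.71, 2.28, -0.62, 0.17, 2.82]
deg/row 0.0 mm/row 9.3 worst 90.1 [0.7, 0.5, -0.58, 2.23, -0.7, 0.17, 2.82]
deg/row 0.0 mm/row 11.0 worst 90.1 [0.65, 0.43, -0.56, 2.24, -0.76, 0.17, 2.82]
deg/row 0.0 mm/row 10.7 worst 90.1 [0.64, 0.37, -0.57, 2.25, -0.8, 0.17, 2.82]
deg/row 0.0 mm/row 10.7 worst 90.1 [0.59, 0.32, -0.54, 2.24, -0.85, 0.17, 2.82]
deg/row 0.0 mm/row 10.7 worst 90.1 [0.49, 0.3, -0.46, 2.22, -0.89, 0.17, 2.82]
deg/row 0.0 mm/row 10.7 worst 90.1 [0.36, 0.31, -0.35, 2.18, -0.93, 0.17, 2.
[... 289 characters left out ...]
51, 0.071, -0.24], [-59, 38, 120, 0.122, 0.171, -0.24], [-53, 34, 142, 0.193, 0.271, -0.238], [-
[[-10, -3, 207, 0.227, 0.717, 0.337], [-4, -9, 207, 0.179, 0.748, 0.479], [2, -16, 208, 0.129, 0.776, 0.621], [8, -22, 208, 0.078, 0.802, 0.764], [0, 
[[-31, -34, 25, 0.052, 0.535, 0.788], [-31, -34, 12, 0.052, 0.535, 0.788], [-31, -34, -1, 0.052, 0.535, 0.788], [-22, -32, -1, 0.052, 0.535, 0.788], [
[[18, -19, 40, 0.052, 0.535, 0.788], [20, -18, 51, 0.052, 0.535, 0.788], [21, -18, 61, 0.052, 0.535, 0.788], [26, -16, 70, 0.052, 0.535, 0.788], [32, 
[[79, 0, 117, 0.052, 0.535, 0.788], [89, 3, 120, 0.052, 0.535, 0.788], [99, 6, 120, 0.052, 0.535, 0.788], [109, 10, 120, 0.052, 0.535, 0.788], [119, 1
```

Request:
apply_moves([
  [[-4,8,0,0,0,-0.034],[-7,16,-1,0,0,-0.068],[-11,25,-1,0,0,-0.102],[-15,33,-1,0,0,-0.136],[-23,35,2,0,0,-0.171],[-31,38,4,0,0,-0.206],[-39,40,7,0,0,-0.241],[-44,41,25,0.01,0.015,-0.241],[-49,41,44,0.02,0.029,-0.241],[-54,41,62,0.03,0.043,-0.241]],
])

```text
t: 10.58
tcp_pos: [0.4618, 0.0392, 0.092]
orientation: [0.302, 0.778, -0.199, 0.514]
force: [0.3, 0.6, 0.2]
grip_width: 0.001
gripper_force: 0.0
```

```bash
python3 - <<'E'
from lift import *
from h import *
st()
plan([([-150,50,130],30,-60,3),([-130,30,220],60,-60,6),([-100,-18,220],65,-40,3),([-100,-18,220],65,0,5)])
E
```

```text
t 10.575 q [-0.47, 0.82, -0.58, 2.42, 1.52, 1.58, -1.61] tcp [0.4618, 0.0392, 0.092] dock tcp [-148.3   62.4   92. ] tip [-139.6   47.2   84.5] z [ 0.461 -0.796 -0.392] y [0.865 0.501 0.001] F [0.5 0.5 0.2]
deg/row 2.3 mm/row 16.2 worst 0.0 [-0.36, 0.58, -0.68, 2.44, 1.43, 1.43, -1.39]
deg/row 5.0 mm/row 17.2 worst 0.0 [0.19, 0.11, -0.71, 2.17, 0.77, 0.88, -0.18]
deg/row 6.9 mm/row 19.5 worst 0.0 [0.42, 0.1, -0.66, 2.12, 0.54, 0.64, 0.56]
deg/row 8.0 mm/row 1.1 worst 0.1 [0.86, 0.13, -0.86, 2.12, -0.08, 0.53, 1.97]
[[-3, 0, 16, 0.027, 0.03, -0.0], [-7, -1, 32, 0.054, 0.06, -0.001], [-10, -1, 48, 0.081, 0.09, -0.001], [-5, -4, 64, 0.14, 0.154, -0.001], [0, -7, 80, 0.199, 0.218, -0.001], [5, -10, 96, 0.258, 0.283, -0.001], [10, -13, 112, 0.317, 0.347, -0.001], [15, -16, 128, 0.376, 0.411, -0.001], [20, -19, 144, 0.435, 0.476, -0.001], [34, -32, 145, 0.422, 0.525, 0.11]]
[[49, -46, 145, 0.409, 0.573, 0.221], [63, -59, 145, 0.394, 0.621, 0.332], [63, -60, 145, 0.352, 0.65, 0.465], [63, -61, 145, 0.307, 0.677, 0.599], [63, -62, 145, 0.261, 0.702, 0.732], [63, -63, 145, 0.214, 0.726, 0.864], [63, -65, 145, 0.164, 0.747, 0.997]]
```

```bash
cat > best.py <<'E'
from lift import *
rng=np.random.default_rng(5)
lo0=np.array([-2.95,-.29,-1.47,.14,-1.03,.13,-2.86]);hi0=np.array([2.95,1.99,1.44,2.54,4.17,1.85,2.86])
mid=(lo0+hi0)/2;hw=(hi0-lo0)/2
def many(M,t,n=25):
    out=[]
    for _ in range(n):
        q=rng.uniform(lo,hi);q[3]=2.4
        f=lambda x:np.r_[fk(p,sg,x)[1]-t,.3*(fk(p,sg,x)[0]*M.inv()).as_rotvec(),.002*((x-mid)/hw)**4]
        r=least_squares(f,q,bounds=(lo,hi),max_nfev=40)
        e=np.linalg.norm(f(r.x)[:6])*1e3
        if e<1.5: out.append((np.min(np.minimum(hi0-r.x,r.x-lo0)),r.x))
    return sorted(out,key=lambda o:-o[0])
if __name__=='__main__':
  for yaw in(-20,0,15):
    for pt in(35,48):
      for fl in(1,-1):
        o=many(*tgt(arc(5,pt),pt,yaw,fl))
        seen=[]
        for m,q in o:
            if all(np.abs(q-s).max()>.5 for s in seen): seen.append(q);print(yaw,pt,fl,round(m,3),q.round(2).tolist())
            if len(seen)==3:break
E
time python3 best.py
```

```text
-20 48 1 0.054 [0.73, 0.69, -1.05, 2.49, 2.31, 0.82, -0.66]
-20 48 -1 0.038 [0.44, 0.53, -0.68, 2.5, 2.51, 0.67, 2.16]
0 35 1 0.01 [1.07, 0.95, -1.04, 2.53, 3.03, 0.76, -0.55]
0 35 -1 0.01 [1.06, 0.94, -1.02, 2.53, 3.06, 0.76, 2.55]
0 48 1 0.103 [0.93, 0.67, -0.97, 2.44, 2.73, 0.43, -0.57]
0 48 1 0.083 [0.61, 0.52, -0.57, 2.46, 3.28, 0.43, -1.22]
0 48 1 0.049 [0.1, 0.46, 0.03, 2.49, 3.7, 0.58, -1.74]
0 48 -1 0.085 [0.65, 0.53, -0.62, 2.45, 3.23, 0.43, 1.98]
0 48 -1 0.052 [0.15, 0.46, -0.03, 2.49, 3.68, 0.56, 1.44]
0 48 -1 0.019 [-0.39, 0.57, 0.64, 2.52, 3.96, 0.82, 1.07]
15 35 1 0.15 [1.36, 1.16, -1.25, 2.39, 2.68, 0.34, 0.18]
15 35 1 0.145 [1.29, 1.03, -1.12, 2.39, 3.16, 0.32, -0.35]
15 35 1 0.138 [1.17, 0.89, -0.95, 2.4, 3.63, 0.39, -0.88]
15 35 -1 0.136 [1.14, 0.87, -0.91, 2.4, 3.7, 0.41, 2.17]
15 35 -1 0.089 [1.42, 1.32, -1.38, 2.39, 2.3, 0.44, -2.5]
15 35 -1 0.04 [-0.41, 1.15, 1.08, 2.5, 4.13, 1.81, 1.11]
15 48 1 0.187 [1.24, 0.94, -1.26, 2.33, 1.98, 0.32, 0.62]
15 48 1 0.078 [0.93, 0.63, -0.8, 2.35, 3.79, 0.21, -1.33]
15 48 -1 0.156 [1.27, 0.99, -1.31, 2.33, 1.91, 0.37, -2.43]
15 48 -1 0.094 [0.91, 0.62, -0.77, 2.35, 3.86, 0.22, 1.74]
real	0m16.216s
user	0m16.720s
sys	0m0.064s
```

```bash
cat > tr.py <<'E'
from best import *
from plan import plan
import io,contextlib
def quiet(w):
    b=io.StringIO()
    with contextlib.redirect_stdout(b): plan(w)
    return [l for l in b.getvalue().split('\n') if l.startswith('deg')]
E
python3 - <<'E'
from tr import *
for xt in(-110,-85,-60):
  for zt in(100,140,180):
    for pt in(40,48):
      w=[([-150,50,110],28,-60,3),([(xt-150)/2,30,zt],pt,-60,5),([xt,-10,zt],pt,-40,4),([xt,-18,zt],pt,-20,4),([xt,-18,zt],pt,5,5),([-137,-18,60],48,5,5),([-137,-18,15],48,5,4),([-100,-18,15],48,5,4)]
      L=quiet(w);print(xt,zt,pt,[l.split('worst')[1].split()[0] for l in L],L[-1][25:])
E
```

```text
-110 100 40 ['0.0', '0.0', '1.2', '21.9', '21.9', '21.9', '21.9', '21.9'] rst 21.9 [1.15, 0.99, -1.19, 2.43, 2.43, 0.54, 0.05]
-110 100 48 ['0.0', '0.0', '0.0', '0.0', '0.0', '0.0', '0.0', '0.0'] rst 0.0 [0.87, 0.72, -0.8, 2.44, 3.12, 0.44, -0.79]
-110 140 40 ['0.0', '0.0', '0.1', '13.8', '13.8', '13.8', '13.8', '13.8'] rst 13.8 [1.1, 0.91, -1.11, 2.43, 2.57, 0.49, -0.13]
-110 140 48 ['0.0', '0.0', '0.0', '0.0', '0.8', '0.8', '0.8', '0.8'] rst 0.8 [1.2, 1.07, -1.27, 2.42, 2.32, 0.61, 0.2]
-110 180 40 ['0.0', '0.0', '0.0', '2.6', '2.9', '2.9', '2.9', '2.9'] rst 2.9 [1.01, 0.82, -0.98, 2.43, 2.8, 0.45, -0.42]
-110 180 48 ['0.0', '0.0', '0.0', '0.1', '12.5', '12.5', '12.5', '12.5'] rst 12.5 [1.22, 1.12, -1.32, 2.42, 2.27, 0.65, 0.28]
-85 100 40 ['0.0', '0.0', '0.0', '4.8', '4.8', '4.8', '4.8', '4.8'] rst 4.8 [1.15, 0.98, -1.19, 2.43, 2.44, 0.54, 0.04]
-85 100 48 ['0.0', '0.0', '0.0', '0.0', '0.0', '0.0', '0.0', '0.0'] rst 0.0 [0.9, 0.73, -0.83, 2.44, 3.06, 0.44, -0.72]
-85 140 40 ['0.0', '0.0', '0.0', '0.4', '0.4', '0.4', '0.4', '0.4'] rst 0.4 [0.98, 0.79, -0.94, 2.44, 2.86, 0.44, -0.49
[... 383 characters left out ...]
0.0', '0.0', '0.0', '0.0', '0.0', '0.0', '0.0'] rst 0.0 [0.74, 0.66, -0.64, 2.45, 3.33, 0.46, -1.05]
-60 100 48 ['0.0', '0.0', '0.0', '0.0', '0.0', '0.0', '0.0', '0.0'] rst 0.0 [0.92, 0.75, -0.87, 2.44, 3.0, 0.43, -0.66]
-60 140 40 ['0.0', '0.0', '0.0', '0.0', '0.0', '0.0', '0.0', '0.0'] rst 0.0 [0.78, 0.67, -0.69, 2.45, 3.27, 0.45, -0.98]
-60 140 48 ['0.0', '0.0', '0.0', '0.0', '0.5', '0.5', '0.5', '0.5'] rst 0.5 [1.18, 1.04, -1.25, 2.42, 2.35, 0.58, 0.16]
-60 180 40 ['0.0', '0.0', '0.0', '0.0', '0.1', '0.1', '0.1', '0.1'] rst 0.1 [0.8, 0.68, -0.71, 2.45, 3.25, 0.45, -0.94]
-60 180 48 ['0.0', '0.0', '0.0', '0.1', '0.3', '0.3', '0.3', '0.3'] rst 0.3 [1.22, 1.14, -1.33, 2.42, 2.25, 0.66, 0.3]
```

```bash
python3 - <<'E'
from plan import *
plan([([-150,50,115],28,-60,2),([-105,30,125],44,-60,4),([-65,-10,125],44,-40,4)])
E
```

```text
deg/row 2.5 mm/row 16.8 worst 0.0 [-0.4, 0.66, -0.66, 2.45, 1.45, 1.48, -1.47]
deg/row 4.0 mm/row 13.4 worst 0.0 [-0.09, 0.44, -0.69, 2.32, 1.4, 1.1, -1.0]
deg/row 5.0 mm/row 14.1 worst 0.0 [0.13, 0.38, -0.64, 2.41, 1.85, 0.8, -0.9]
[[-5, 0, 16, 0.029, 0.032, -0.001], [-10, -1, 32, 0.058, 0.064, -0.001], [3, -3, 36, 0.105, 0.115, -0.001], [15, -5, 39, 0.152, 0.167, -0.001], [28, -7, 43, 0.199, 0.218, -0.001], [41, -9, 46, 0.246, 0.27, -0.001], [53, -16, 46, 0.234, 0.28, 0.085], [65, -24, 46, 0.222, 0.291, 0.171], [77, -31, 46, 0.209, 0.301, 0.258], [89, -39, 46, 0.196, 0.31, 0.344]]
```

Request:
apply_moves([
  [[-5,0,16,0.029,0.032,-0.001],[-10,-1,32,0.058,0.064,-0.001],[3,-3,36,0.105,0.115,-0.001],[15,-5,39,0.152,0.167,-0.001],[28,-7,43,0.199,0.218,-0.001],[41,-9,46,0.246,0.27,-0.001],[53,-16,46,0.234,0.28,0.085],[65,-24,46,0.222,0.291,0.171],[77,-31,46,0.209,0.301,0.258],[89,-39,46,0.196,0.31,0.344]],
])

```text
t: 11.82
tcp_pos: [0.5514, 0.0001, 0.1378]
orientation: [0.178, 0.903, -0.076, 0.384]
force: [0.8, -0.7, 0.1]
grip_width: 0.0006
gripper_force: 0.0
```

```bash
python3 - <<'E'
from plan import *
from h import st
st()
plan([([-60,-18,125],44,-20,3),([-60,-18,125],44,5,5)])
E
```

```text
t 11.825 q [0.14, 0.38, -0.65, 2.41, 1.86, 0.8, -0.9] tcp [0.5514, 0.0001, 0.1378] dock tcp [-74.7  -1.8 137.8] tip [-64.1 -10.6 124.6] z [ 0.553 -0.461 -0.694] y [ 0.64   0.768 -0.   ] F [ 0.6 -1.   0.1]
deg/row 6.6 mm/row 3.9 worst 0.0 [0.45, 0.36, -0.69, 2.46, 2.44, 0.54, -0.95]
deg/row 5.0 mm/row 1.2 worst 0.0 [1.04, 0.53, -1.02, 2.37, 3.13, 0.22, -0.93]
[[2, -3, 0, 0.0, 0.0, 0.115], [3, -7, 0, 0.0, 0.001, 0.23], [5, -10, 0, 0.0, 0.001, 0.345], [5, -12, 0, 0.0, 0.001, 0.433], [6, -13, 0, 0.0, 0.001, 0.52], [6, -14, 0, 0.0, 0.001, 0.607], [6, -15, 0, 0.0, 0.001, 0.694], [6, -16, 0, 0.0, 0.001, 0.782]]
```

Request:
apply_moves([
  [[0,-3,0,0,0,0.1],[0,-7,0,0,0,0.2],[-1,-9,0,0,0,0.3],[-2,-11,0,0,0,0.38],[-3,-12,0,0,0,0.46],[-4,-14,0,0,0,0.54],[-6,-16,0,0,0,0.62],[-8,-18,0,0,0,0.7],[-8,-18,0,0,0,0.7]],
])

```text
t: 12.95
tcp_pos: [0.5435, -0.0201, 0.1376]
orientation: [-0.139, 0.91, 0.059, 0.387]
force: [-0.4, -0.1, -0.1]
grip_width: 0.0003
gripper_force: 0.0
```

```bash
python3 - <<'E'
from plan import *
from h import st
from tr import quiet,arc
st()
w=[([-138,-18,110],46,0,4),([-140,-18,60],48,0,3),([-140,-18,15],48,0,3)]
plan(w)
print('\n'.join(quiet(w+[([-100,-18,14],48,0,4)]+[(arc(t,48),48,0,3) for t in (0,20,40,60,80,100)])))
E
```

```text
t 12.95 q [0.94, 0.44, -0.92, 2.43, 3.18, 0.3, -1.1] tcp [0.5435, -0.0201, 0.1376] dock tcp [-88.2 -18.8 137.6] tip [-74.6 -18.8 124.5] z [ 0.721 -0.001 -0.693] y [0.002 1.    0.001] F [-0.4  0.1 -0.1]
deg/row 0.5 mm/row 16.1 worst 0.0 [1.1, 0.43, -0.99, 2.52, 3.27, 0.3, -1.12]
deg/row 0.7 mm/row 16.5 worst 0.3 [1.01, 0.58, -0.93, 2.53, 3.02, 0.4, -0.81]
deg/row 0.0 mm/row 15.0 worst 0.6 [1.11, 0.86, -1.07, 2.53, 2.68, 0.58, -0.33]
[[-15, -5, -3, -0.003, 0.009, 0.001], [-30, -9, -7, -0.006, 0.018, 0.001], [-45, -14, -10, -0.009, 0.026, 0.002], [-60, -18, -14, -0.012, 0.035, 0.002], [-61, -18, -30, -0.015, 0.046, 0.002], [-61, -19, -47, -0.019, 0.057, 0.002], [-62, -19, -64, -0.022, 0.068, 0.002], [-62, -19, -79, -0.022, 0.068, 0.002], [-62, -19, -94, -0.022, 0.068, 0.002], [-62, -19, -109, -0.022, 0.068, 0.002]]
deg/row 0.5 mm/row 16.1 worst 0.0 [1.1, 0.43, -0.99, 2.52, 3.27, 0.3, -1.12]
deg/row 0.7 mm/row 16.5 worst 0.3 [1.01, 0.58, -0.93, 2.53, 3.02, 0.4, -0.81]
deg/row 0.0 mm/row 15.0 worst 0.6 [1.11, 0.86, -1.07, 2.53, 2.68, 0.58, -0.33]
deg/row 0.0 mm/row 10.0 worst 0.6 [1.02, 0.87, -1.05, 2.46, 2.63, 0.57, -0.32]
deg/row 0.0 mm/row 10.9 worst 0.6 [1.02, 0.77, -1.08, 2.43, 2.57, 0.48, -0.33]
deg/row 0.0 mm/row 10.7 worst 0.6 [1.04, 0.67, -1.1, 2.41, 2.51, 0.38, -0.34]
deg/row 0.0 mm/row 10.7 worst 0.6 [1.02, 0.58, -1.09, 2.37, 2.45, 0.29, -0.34]
deg/row 0.0 mm/row 10.7 worst 0.6 [0.95, 0.51, -1.04, 2.32, 2.39, 0.21, -0.33]
deg/row 0.0 mm/row 10.7 worst 0.6 [0.85, 0.48, -0.96, 2.25, 2.31, 0.17, -0.3]
deg/row 0.0 mm/row 10.7 worst 0.6 [0.77, 0.51, -0.9, 2.19, 2.17, 0.17, -0.18]
```

Request:
apply_moves([
  [[-15,-5,-3,-0.005,0.015,0],[-30,-9,-7,-0.01,0.03,0],[-45,-14,-10,-0.015,0.045,0],[-57,-18,-14,-0.02,0.06,0],[-58,-18,-30,-0.025,0.08,0],[-58,-18,-47,-0.03,0.1,0],[-58,-18,-64,-0.03,0.1,0],[-58,-18,-79,-0.03,0.1,0],[-58,-18,-94,-0.03,0.1,0]],
], gripper=87.8)

```text
t: 14.08
tcp_pos: [0.4851, -0.0362, 0.0431]
orientation: [-0.144, 0.928, 0.053, 0.339]
force: [0.3, -0.1, -0.1]
grip_width: 0.086
gripper_force: 0.0
```

```bash
python3 - <<'E'
from plan import *
from h import st,snap
st()
snap('top','t3')
plan([([-134,-18,15],50,0,2),([-100,-18,14],50,0,4)])
import cv2
i=cv2.imread('pics/t3.png')[110:290,170:350];i=cv2.resize(i,None,fx=3.3,fy=3.3,interpolation=cv2.INTER_CUBIC);cv2.imwrite('pics/t3c.png',(255*(i/255.)**.5).astype(np.uint8))
E
```

```text
t 14.075 q [0.81, 0.59, -0.72, 2.53, 3.14, 0.46, -0.97] tcp [0.4851, -0.0362, 0.0431] dock tcp [-148.8  -16.5   43.1] tip [-136.6  -16.5   28.5] z [ 0.644  0.002 -0.765] y [-0.002  1.     0.001] F [ 0.2 -0.2 -0.1]
deg/row 0.1 mm/row 6.3 worst 0.0 [0.78, 0.63, -0.69, 2.52, 3.14, 0.5, -0.95]
deg/row 0.0 mm/row 8.5 worst 0.0 [0.71, 0.64, -0.67, 2.46, 3.09, 0.47, -0.94]
[[2, 0, -6, -0.001, -0.0, -0.001], [3, -1, -12, -0.002, -0.001, -0.002], [12, 2, -12, -0.002, -0.001, -0.002], [20, 4, -13, -0.002, -0.001, -0.002], [28, 7, -13, -0.002, -0.001, -0.002], [36, 9, -13, -0.002, -0.001, -0.002]]
```

View pics/t3c.png

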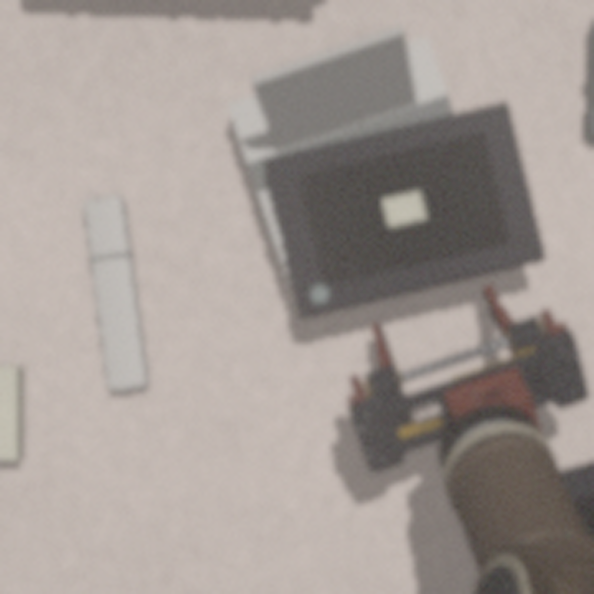

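The open fingertips are at (378,330) and (490,292), just in front of the tablet edge and evenly about its middle. Nothing else is near, so I insert.

Request:
apply_moves([
  [[2,0,-6,0,0,0],[3,-1,-13,0,0,0],[12,2,-13,0,0,0],[20,4,-13,0,0,0],[28,7,-13,0,0,0],[36,9,-13,0,0,0],[36,9,-13,0,0,0]],
])

```text
t: 15.0
tcp_pos: [0.5218, -0.0271, 0.0307]
orientation: [-0.144, 0.928, 0.053, 0.339]
force: [-0.8, -0.4, 0.9]
grip_width: 0.0874
gripper_force: 0.0
```

```bash
python3 - <<'E'
from tr import *
from h import st
st()
plan([(arc(t,48,y=-17),48,0,2) for t in (0,8,16,24,32)])
E
```

```text
t 15.0 q [0.72, 0.64, -0.67, 2.46, 3.09, 0.46, -0.94] tcp [0.5218, -0.0271, 0.0307] dock tcp [-111.   -18.9   30.7] tip [-98.8 -18.9  16.2] z [ 0.645  0.002 -0.764] y [-0.002  1.     0.001] F [-0.9 -0.1  0.9]
deg/row 0.9 mm/row 14.9 worst 0.0 [0.75, 0.59, -0.72, 2.45, 3.1, 0.43, -0.98]
deg/row 0.0 mm/row 6.4 worst 0.0 [0.77, 0.55, -0.74, 2.45, 3.1, 0.39, -0.99]
deg/row 0.0 mm/row 6.4 worst 0.0 [0.78, 0.52, -0.76, 2.44, 3.1, 0.35, -1.01]
deg/row 0.0 mm/row 6.4 worst 0.0 [0.79, 0.49, -0.78, 2.42, 3.1, 0.31, -1.02]
deg/row 0.0 mm/row 6.4 worst 0.0 [0.8, 0.47, -0.8, 2.41, 3.09, 0.28, -1.04]
[[5, 3, 14, 0.005, -0.016, -0.001], [10, 5, 28, 0.009, -0.031, -0.002], [10, 5, 34, 0.009, -0.031, -0.002], [11, 5, 40, 0.009, -0.031, -0.002], [12, 6, 47, 0.009, -0.031, -0.002], [13, 6, 53, 0.009, -0.031, -0.002], [15, 7, 59, 0.009, -0.031, -0.002], [17, 7, 65, 0.009, -0.031, -0.002], [20, 8, 71, 0.009, -0.031, -0.002], [23, 9, 76, 0.009, -0.031, -0.002]]
```

```bash
python3 - <<'E'
from tr import *
plan([([-98,-19,44],50,0,4),([-98,-19,64],50,0,6),([-90,-19,76],49,0,4)])
E
```

```text
deg/row 0.1 mm/row 7.0 worst 0.0 [0.75, 0.56, -0.71, 2.45, 3.09, 0.38, -0.98]
deg/row 0.0 mm/row 3.3 worst 0.0 [0.79, 0.51, -0.75, 2.44, 3.09, 0.32, -1.0]
deg/row 0.3 mm/row 3.5 worst 0.0 [0.8, 0.49, -0.78, 2.43, 3.1, 0.31, -1.02]
[[0, 0, 7, -0.0, 0.001, -0.001], [0, 0, 14, -0.001, 0.001, -0.001], [1, 0, 21, -0.001, 0.002, -0.002], [1, 0, 28, -0.001, 0.002, -0.002], [1, 0, 31, -0.001, 0.002, -0.002], [1, 0, 34, -0.001, 0.002, -0.002], [1, 0, 38, -0.001, 0.002, -0.002], [1, 0, 41, -0.001, 0.002, -0.002], [1, 0, 44, -0.001, 0.002, -0.002], [1, 0, 48, -0.001, 0.002, -0.002]]
[[3, 1, 51, -0.0, -0.002, -0.002], [4, 1, 54, 0.001, -0.006, -0.002], [6, 2, 57, 0.002, -0.01, -0.002], [8, 3, 60, 0.004, -0.015, -0.002]]
```

Request:
apply_moves([
  [[0,0,7,0,0,0],[0,0,14,0,0,0],[0,0,20,0,0,0],[0,0,26,0,0,0],[0,0,30,0,0,0],[0,0,34,0,0,0],[0,0,38,0,0,0],[0,0,41,0,0,0],[0,0,44,0,0,0],[0,0,48,0,0,0]],
])

```text
t: 16.25
tcp_pos: [0.521, -0.0274, 0.0786]
orientation: [-0.144, 0.928, 0.053, 0.339]
force: [-0.3, -0.9, -1.1]
grip_width: 0.0878
gripper_force: 0.7
```

```bash
python3 - <<'E'
from tr import *
from h import st,snap
st();snap('scene','s4')
import cv2
i=cv2.imread('pics/s4.png')[160:300,200:390];i=cv2.resize(i,None,fx=4,fy=4,interpolation=cv2.INTER_CUBIC);cv2.imwrite('pics/s4c.png',(255*(i/255.)**.5).astype(np.uint8))
plan([([-90,-19,76],49,0,3)]+[(arc(t,48,y=-19),48,0,3) for t in (30,42,54)])
E
```

```text
t 16.25 q [0.8, 0.51, -0.76, 2.44, 3.1, 0.32, -1.01] tcp [0.521, -0.0274, 0.0786] dock tcp [-111.9  -18.9   78.6] tip [-99.6 -18.9  64. ] z [ 0.644  0.002 -0.765] y [-0.002  1.     0.001] F [-0.6 -0.8 -1.1]
deg/row 0.3 mm/row 4.9 worst 0.0 [0.8, 0.49, -0.78, 2.43, 3.1, 0.3, -1.02]
deg/row 0.3 mm/row 6.8 worst 0.0 [0.81, 0.47, -0.8, 2.41, 3.1, 0.28, -1.03]
deg/row 0.0 mm/row 6.4 worst 0.0 [0.81, 0.44, -0.81, 2.38, 3.08, 0.23, -1.05]
deg/row 0.0 mm/row 6.4 worst 0.0 [0.79, 0.42, -0.81, 2.34, 3.07, 0.19, -1.05]
[[3, 1, 4, 0.001, -0.005, -0.001], [6, 2, 8, 0.003, -0.01, -0.001], [9, 3, 11, 0.004, -0.015, -0.002], [13, 4, 16, 0.006, -0.021, -0.002], [18, 6, 21, 0.007, -0.026, -0.002], [23, 7, 25, 0.009, -0.032, -0.002], [26, 8, 31, 0.009, -0.032, -0.002], [30, 9, 36, 0.009, -0.032, -0.002], [34, 11, 41, 0.009, -0.032, -0.002], [38, 12, 45, 0.009, -0.032, -0.002]]
[[43, 13, 50, 0.009, -0.032, -0.002], [47, 15, 54, 0.009, -0.032, -0.002]]
```

View pics/s4c.png

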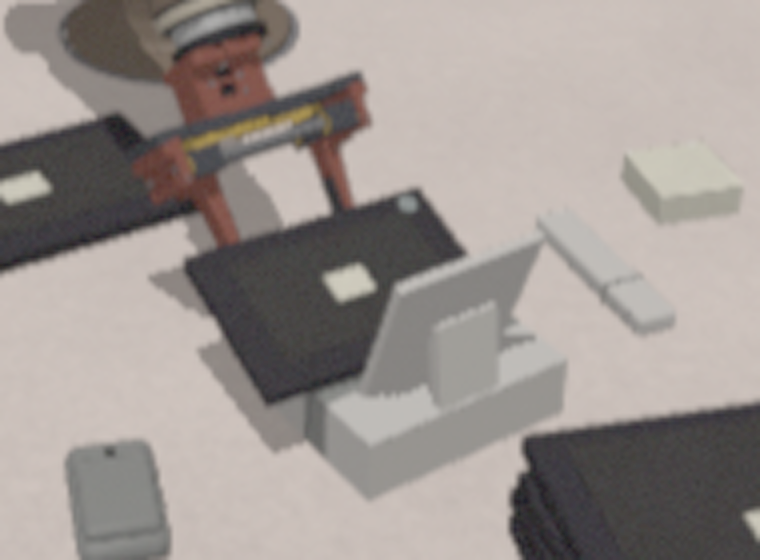

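The picture shows both fingers under the front edge, at (230,245) and (345,205), with the edge starting to rise. I continue the arc.

Request:
apply_moves([
  [[3,1,4,0.001,-0.005,0],[6,2,8,0.003,-0.01,0],[9,3,11,0.004,-0.015,0],[13,4,16,0.006,-0.021,0],[18,6,21,0.007,-0.026,0],[23,7,25,0.009,-0.032,0],[26,8,31,0.009,-0.032,0],[30,9,36,0.009,-0.032,0],[34,11,41,0.009,-0.032,0],[38,12,45,0.009,-0.032,0]],
])

```text
t: 17.55
tcp_pos: [0.5595, -0.0152, 0.124]
orientation: [-0.143, 0.922, 0.055, 0.354]
force: [-1.7, -0.2, -0.2]
grip_width: 0.0877
gripper_force: 0.9
```

```bash
python3 - <<'E'
from tr import *
from h import st,snap
st();snap('scene','s5')
import cv2
i=cv2.imread('pics/s5.png')[160:300,200:390];i=cv2.resize(i,None,fx=4,fy=4,interpolation=cv2.INTER_CUBIC);cv2.imwrite('pics/s5c.png',(255*(i/255.)**.5).astype(np.uint8))
plan([(arc(t,a,y=-19),a,0,2) for t,a in ((54,46),(62,44),(70,42),(78,40),(86,40))])
E
```

```text
t 17.55 q [0.81, 0.44, -0.82, 2.37, 3.08, 0.22, -1.05] tcp [0.5595, -0.0152, 0.124] dock tcp [-71.5 -18.8 124. ] tip [-58.8 -18.8 109.9] z [ 0.669  0.001 -0.743] y [-0.002  1.    -0.   ] F [-1.7  0.3 -0.2]
deg/row 1.0 mm/row 5.6 worst 0.0 [0.82, 0.45, -0.84, 2.36, 3.09, 0.25, -1.06]
deg/row 1.0 mm/row 6.1 worst 0.0 [0.83, 0.46, -0.86, 2.36, 3.1, 0.28, -1.06]
deg/row 1.0 mm/row 6.2 worst 0.0 [0.83, 0.48, -0.87, 2.36, 3.11, 0.32, -1.06]
deg/row 1.0 mm/row 6.2 worst 0.0 [0.83, 0.51, -0.87, 2.35, 3.12, 0.36, -1.05]
deg/row 0.0 mm/row 6.4 worst 0.0 [0.79, 0.51, -0.85, 2.33, 3.1, 0.35, -1.05]
[[4, 1, 4, 0.005, -0.016, -0.001], [8, 2, 8, 0.011, -0.032, -0.002], [13, 4, 11, 0.016, -0.048, -0.002], [18, 6, 14, 0.021, -0.065, -0.002], [24, 7, 16, 0.027, -0.081, -0.002], [29, 9, 18, 0.032, -0.098, -0.002], [35, 11, 19, 0.037, -0.115, -0.002], [41, 13, 21, 0.042, -0.131, -0.002], [47, 15, 22, 0.042, -0.131, -0.002], [53, 17, 23, 0.042, -0.131, -0.002]]
```

View pics/s5c.png

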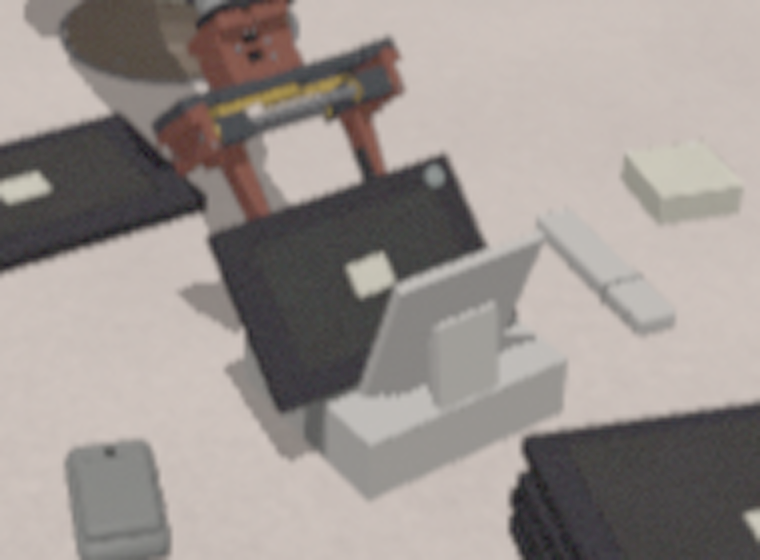

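The tablet is at about 45°, with its lower edge in the groove. I carry on.

Request:
apply_moves([
  [[4,1,4,0.005,-0.016,0],[8,2,8,0.011,-0.032,0],[13,4,11,0.016,-0.048,0],[18,6,14,0.021,-0.065,0],[24,7,16,0.027,-0.081,0],[29,9,18,0.032,-0.098,0],[35,11,19,0.037,-0.115,0],[41,13,21,0.042,-0.131,0],[47,15,22,0.042,-0.131,0],[53,17,23,0.042,-0.131,0]],
])

```text
t: 18.85
tcp_pos: [0.6127, 0.0018, 0.1467]
orientation: [-0.139, 0.896, 0.065, 0.417]
force: [-0.2, -0.5, 0.1]
grip_width: 0.0876
gripper_force: 0.1
```

```bash
python3 - <<'E'
from tr import *
from h import st,snap
st()
plan([(arc(t,a,y=-19,r=88),a,0,3) for t,a in ((92,38),(98,36),(105,34))])
E
```

```text
t 18.85 q [0.79, 0.51, -0.85, 2.33, 3.1, 0.35, -1.05] tcp [0.6127, 0.0018, 0.1467] dock tcp [-15.6 -18.7 146.7] tip [ -1.1 -18.7 134.5] z [ 0.765  0.002 -0.644] y [-0.002  1.     0.   ] F [-0.3 -0.4  0.1]
deg/row 0.7 mm/row 3.4 worst 0.0 [0.78, 0.55, -0.85, 2.33, 3.11, 0.42, -1.03]
deg/row 0.7 mm/row 3.1 worst 0.0 [0.78, 0.58, -0.85, 2.33, 3.13, 0.47, -1.03]
deg/row 0.7 mm/row 3.6 worst 0.0 [0.77, 0.62, -0.84, 2.33, 3.14, 0.53, -1.02]
[[3, 1, -1, 0.004, -0.012, -0.001], [6, 2, -3, 0.007, -0.023, -0.001], [9, 3, -4, 0.011, -0.035, -0.002], [12, 3, -4, 0.014, -0.046, -0.002], [15, 4, -5, 0.018, -0.057, -0.002], [18, 5, -5, 0.021, -0.068, -0.002], [21, 6, -6, 0.025, -0.079, -0.002], [24, 7, -7, 0.028, -0.091, -0.002], [28, 8, -8, 0.032, -0.102, -0.002]]
```

Request:
apply_moves([
  [[3,1,-1,0.004,-0.012,0],[6,2,-3,0.007,-0.023,0],[9,3,-4,0.011,-0.035,0],[12,3,-4,0.014,-0.046,0],[15,4,-5,0.018,-0.057,0],[18,5,-5,0.021,-0.068,0],[21,6,-6,0.025,-0.079,0],[24,7,-7,0.028,-0.091,0]],
])

```text
t: 19.85
tcp_pos: [0.6364, 0.0086, 0.1395]
orientation: [-0.136, 0.875, 0.071, 0.459]
force: [1.0, -0.2, -0.4]
grip_width: 0.0879
gripper_force: 0.0
```

```bash
cat > det.py <<'E'
from h import *
# measure standing tablet from both views: white label on its back is hidden; use dark-mask silhouettes
def mask(s): 
    g=s['frame'].max(2).astype(int);return g
E
python3 - <<'E'
from h import *
st()
a=snap('scene','s6');b=snap('top','t6')
np.set_printoptions(linewidth=250)
# expected home corners for tablet offset y0
def pts(y0):
    u=np.array([.309,0,.951]);n=np.array([.951,0,-.309]);c=np.array([39,y0,113.])
    return np.array([c+65*i*u+100*j*np.array([0,1,0])+7*k*n for i in(1,-1) for j in(1,-1) for k in(1,-1)])/1e3
for y0 in(-21,0):
    P=D.apply(pts(y0))+O
    print(y0,'scene',proj(a,P).round(0).astype(int).tolist(),'top',proj(b,P).round(0).astype(int).tolist())
import cv2
def crop(f,x0,y0,k=2.8):
    i=cv2.imread(f'pics/{f}.png')[y0:y0+140,x0:x0+140];i=cv2.resize(i,None,fx=k,fy=k,interpolation=cv2.INTER_CUBIC);return (255*(i/255.)**.5).astype(np.uint8)
cv2.imwrite('pics/c6.png',np.hstack([crop('s6',230,160),crop('t6',220,90)]))
E
```

```text
t 19.85 q [0.78, 0.61, -0.85, 2.33, 3.14, 0.51, -1.02] tcp [0.6364, 0.0086, 0.1395] dock tcp [  9.  -19.3 139.5] tip [ 24.6 -19.2 128.7] z [ 0.823  0.001 -0.568] y [-0.002  1.    -0.001] F [ 0.9 -0.5 -0.4]
-21 scene [[341, 211], [338, 207], [279, 234], [276, 230], [328, 241], [325, 237], [269, 265], [267, 261]] top [[237, 135], [239, 140], [315, 109], [317, 113], [246, 159], [248, 163], [318, 134], [320, 139]]
0 scene [[347, 208], [344, 205], [286, 232], [283, 228], [334, 238], [331, 235], [276, 262], [273, 258]] top [[229, 138], [231, 143], [307, 111], [309, 116], [239, 161], [240, 166], [310, 137], [312, 141]]
```

Request:
apply_moves([
  [[3,1,0,0,0,0],[6,2,0,0,0,0],[8,2,0,0,0,0],[10,3,0,0,0,0],[11,3,0,0,0,0],[12,4,0,0,0,0]],
])

```text
t: 20.7
tcp_pos: [0.6468, 0.0116, 0.139]
orientation: [-0.135, 0.876, 0.07, 0.458]
force: [-25.5, -12.0, 19.4]
grip_width: 0.0877
gripper_force: 16.0
```

```bash
python3 - <<'E'
from tr import *
from h import st
st()
plan([([0,-30,140],42,0,3),([-15,-80,140],45,0,3),([0,-155,130],45,0,3),([36,-155,85],45,0,4),([36,-140,85],45,0,2),([36,-113,85],45,0,6)])
E
```

```text
t 20.7 q [0.75, 0.62, -0.83, 2.31, 3.13, 0.5, -1.01] tcp [0.6468, 0.0116, 0.139] dock tcp [ 19.8 -19.5 139. ] tip [ 35.5 -19.5 128.2] z [ 0.822  0.    -0.57 ] y [-0.001  1.    -0.001] F [-27.9  -3.7  19.4]
deg/row 2.4 mm/row 12.7 worst 0.0 [0.81, 0.49, -0.85, 2.29, 3.1, 0.27, -1.05]
deg/row 1.0 mm/row 17.3 worst 0.6 [0.8, 0.45, -0.7, 2.23, 3.79, 0.17, -1.69]
deg/row 0.0 mm/row 25.7 worst 8.6 [0.86, 0.54, -0.66, 2.13, 4.13, 0.17, -1.92]
deg/row 0.0 mm/row 14.4 worst 8.6 [0.71, 0.62, -0.53, 2.06, 4.07, 0.2, -1.87]
deg/row 0.0 mm/row 7.5 worst 8.6 [0.65, 0.6, -0.48, 2.09, 4.0, 0.23, -1.84]
deg/row 0.0 mm/row 4.5 worst 8.6 [0.55, 0.57, -0.41, 2.13, 3.9, 0.27, -1.79]
[[-10, -7, 5, -0.012, 0.04, -0.0], [-19, -13, 9, -0.025, 0.081, -0.001], [-29, -20, 14, -0.037, 0.121, -0.001], [-29, -38, 14, -0.042, 0.138, -0.001], [-28, -55, 14, -0.048, 0.154, -0.001], [-28, -72, 14, -0.053, 0.171, -0.001], [-16, -95, 11, -0.053, 0.171, -0.001], [-3, -117, 8, -0.053, 0.171, -0.001], [9, -139, 4, -0.053, 0.171, -0.001], [18, -137, -7, -0.053, 0.171, -0.001]]
[[26, -134, -18, -0.053, 0.171, -0.001], [35, -131, -29, -0.053, 0.171, -0.001], [43, -128, -41, -0.053, 0.171, -0.001], [41, -121, -41, -0.053, 0.171, -0.001], [39, -114, -41, -0.053, 0.171, -0.001], [37, -110, -41, -0.053, 0.171, -0.001], [36, -105, -41, -0.053, 0.171, -0.001], [35, -101, -41, -0.053, 0.171, -0.001], [33, -97, -41, -0.053, 0.171, -0.001], [32, -93, -41, -0.053, 0.171, -0.001]]
[[31, -88, -41, -0.053, 0.171, -0.001]]
```

Request:
apply_moves([
  [[-5,-2,0,0,0,0],[-15,-5,2,0,0,0],[-30,-10,4,0,0,0],[-40,-13,5,0,0,0]],
], gripper=0)

```text
t: 21.2
tcp_pos: [0.6068, -0.0008, 0.1444]
orientation: [-0.136, 0.875, 0.071, 0.459]
force: [0.1, -0.2, 0.3]
grip_width: 0.0515
gripper_force: 0.0
```

```bash
python3 - <<'E'
from tr import *
from h import st,snap
st();snap('scene','s7');snap('top','t7')
plan([([-15,-80,135],32,0,4),([0,-155,125],30,0,4),([38,-155,85],30,0,4),([38,-138,85],30,0,2),([38,-113,85],30,0,6)])
# intensity profiles on the tablet top edge line (home), extended both ways, scene view
S=dict(np.load('pics/s7.npz'));T=dict(np.load('pics/t7.npz'))
from h import proj,D,O
for nm,s in(('scene',S),('top',T)):
    g=s['frame'].max(2)
    for h_ in(50,57):
      ys=np.arange(-150,131,5.);u=np.array([.309,0,.951]);n=np.array([.951,0,-.309])
      c=np.array([39,0,113.])+h_*u+(7 if nm=='scene' else -7)*n
      P=D.apply(np.c_[np.full(len(ys),c[0]),ys,np.full(len(ys),c[2])]/1e3)+O
      q=proj(s,P);v=cv2.remap(g.astype(np.float32),q[:,0].astype(np.float32)[None],q[:,1].astype(np.float32)[None],1)[0] if (cv2:=__import__('cv2')) else 0
      print(nm,h_,dict(zip(ys.astype(int).tolist(),v.astype(int).tolist())))
E
```

```text
t 21.2 q [0.85, 0.58, -0.88, 2.39, 3.18, 0.52, -1.04] tcp [0.6068, -0.0008, 0.1444] dock tcp [-22.  -19.4 144.4] tip [ -6.4 -19.4 133.6] z [ 0.822  0.001 -0.569] y [-0.002  1.    -0.   ] F [ 0.1 -0.2  0.3]
deg/row 0.7 mm/row 15.2 worst 0.0 [1.05, 0.67, -0.94, 2.34, 3.38, 0.47, -1.06]
deg/row 0.5 mm/row 19.3 worst 0.0 [1.18, 0.81, -0.97, 2.21, 3.55, 0.37, -1.05]
deg/row 0.0 mm/row 13.8 worst 0.0 [1.04, 0.89, -0.88, 2.15, 3.51, 0.43, -1.0]
deg/row 0.0 mm/row 8.5 worst 0.0 [1.01, 0.87, -0.86, 2.18, 3.47, 0.47, -1.0]
deg/row 0.0 mm/row 4.2 worst 0.0 [0.96, 0.85, -0.84, 2.22, 3.42, 0.53, -0.98]
[[2, -15, 0, 0.004, -0.011, -0.0], [5, -30, 0, 0.007, -0.023, -0.001], [7, -45, 1, 0.011, -0.034, -0.001], [10, -60, 1, 0.015, -0.045, -0.001], [19, -77, -2, 0.017, -0.053, -0.001], [28, -94, -4, 0.02, -0.062, -0.001], [37, -111, -7, 0.023, -0.07, -0.001], [46, -127, -10, 0.025, -0.078, -0.001], [55, -124, -20, 0.025, -0.078, -0.001], [64, -122, -30, 0.025, -0.078, -0.001]]
[[73, -119, -40, 0.025, -0.078, -0.001], [82, -116, -50, 0.025, -0.078, -0.001], [80, -108, -50, 0.025, -0.078, -0.001], [77, 
[... 1631 characters left out ...]
 39, 40: 40, 45: 40, 50: 41, 55: 39, 60: 40, 65: 39, 70: 31, 75: 45, 80: 114, 85: 144, 90: 145, 95: 144, 100: 143, 105: 142, 110: 143, 115: 146, 120: 144, 125: 146, 130: 145}
top 57 {-150: 144, -145: 146, -140: 144, -135: 146, -130: 146, -125: 142, -120: 97, -115: 34, -110: 36, -105: 38, -100: 38, -95: 37, -90: 37, -85: 36, -80: 36, -75: 37, -70: 38, -65: 37, -60: 37, -55: 38, -50: 37, -45: 37, -40: 36, -35: 33, -30: 34, -25: 36, -20: 34, -15: 33, -10: 34, -5: 32, 0: 34, 5: 33, 10: 35, 15: 35, 20: 34, 25: 35, 30: 38, 35: 35, 40: 35, 45: 35, 50: 37, 55: 37, 60: 34, 65: 35, 70: 30, 75: 38, 80: 113, 85: 142, 90: 145, 95: 143, 100: 144, 105: 142, 110: 144, 115: 146, 120: 146, 125: 146, 130: 144}
```

The edge profiles show the tablet flush in its home plane and spanning y −119.5 to +78.5, so it is about 20 mm off-centre. I go round to its −y end to push it along the groove.

Request:
apply_moves([
  [[2,-15,0,0.004,-0.011,0],[5,-30,0,0.007,-0.023,0],[7,-45,1,0.011,-0.034,0],[10,-60,1,0.015,-0.045,0],[19,-77,-2,0.017,-0.053,0],[28,-94,-4,0.02,-0.062,0],[37,-111,-7,0.023,-0.07,0],[46,-127,-10,0.025,-0.078,0],[55,-124,-20,0.025,-0.078,0],[64,-122,-30,0.025,-0.078,0]],
])

```text
t: 22.55
tcp_pos: [0.6725, -0.1215, 0.1139]
orientation: [-0.133, 0.856, 0.077, 0.494]
force: [-0.5, 0.8, -0.6]
grip_width: 0.0006
gripper_force: 0.0
```

Request:
apply_moves([
  [[9,3,-10,0,0,0],[18,6,-20,0,0,0],[16,11,-20,0,0,0],[16,11,-20,0,0,0]],
])

```text
t: 23.05
tcp_pos: [0.6878, -0.1101, 0.0945]
orientation: [-0.133, 0.856, 0.077, 0.494]
force: [-0.7, -0.1, -1.0]
grip_width: 0.0004
gripper_force: 0.0
```

```bash
python3 - <<'E'
from tr import *
from h import st
st()
plan([([38,-135,85],30,0,2),([38,-114,85],30,0,8)])
E
```

```text
t 23.05 q [1.03, 0.88, -0.87, 2.16, 3.5, 0.45, -1.01] tcp [0.6878, -0.1101, 0.0945] dock tcp [  22.3 -148.    94.5] tip [  38.8 -147.9   85. ] z [ 0.866  0.003 -0.5  ] y [-0.004  1.     0.   ] F [-0.7  0.1 -1. ]
deg/row 0.1 mm/row 6.5 worst 0.0 [1.0, 0.87, -0.85, 2.18, 3.47, 0.48, -1.0]
deg/row 0.0 mm/row 2.6 worst 0.0 [0.96, 0.85, -0.84, 2.22, 3.42, 0.53, -0.99]
[[-2, 6, 0, -0.0, 0.0, -0.002], [-5, 12, 0, -0.0, 0.0, -0.004], [-5, 15, 0, -0.0, 0.0, -0.004], [-6, 17, 0, -0.0, 0.0, -0.004], [-7, 20, 0, -0.0, 0.0, -0.004], [-8, 22, 0, -0.0, 0.0, -0.004], [-9, 25, 0, -0.0, 0.0, -0.004], [-9, 27, 0, -0.0, 0.0, -0.004], [-10, 30, 0, -0.0, 0.0, -0.004], [-11, 32, 0, -0.0, 0.0, -0.004]]
```

Request:
apply_moves([
  [[-2,6,0,0,0,0],[-4,12,0,0,0,0],[-5,15,0,0,0,0],[-6,17,0,0,0,0],[-7,20,0,0,0,0],[-8,22,0,0,0,0],[-8,25,0,0,0,0],[-9,27,0,0,0,0],[-9,29,0,0,0,0],[-9,29,0,0,0,0]],
])

```text
t: 24.3
tcp_pos: [0.6791, -0.0822, 0.0946]
orientation: [-0.133, 0.856, 0.077, 0.494]
force: [-0.3, -2.6, 0.7]
grip_width: 0.0004
gripper_force: 1.3
```

```bash
cat > ends.py <<'E'
from h import *
def ends(tag):
    for nm in('scene','top'):
        s=snap(nm,nm[0]+tag);g=s['frame'].max(2).astype(np.float32)
        for h_ in(30,57):
            ys=np.arange(-150,131,1.);u=np.array([.309,0,.951]);n=np.array([.951,0,-.309])
            c=np.array([39,0,113.])+h_*u+(7 if nm=='scene' else -7)*n
            q=proj(s,D.apply(np.c_[np.full(len(ys),c[0]),ys,np.full(len(ys),c[2])]/1e3)+O).astype(np.float32)
            v=cv2.remap(g,q[:,0][None],q[:,1][None],1)[0];k=v<65
            t=[(int(ys[i]),'in' if k[i] else 'out') for i in range(1,len(ys)) if k[i]!=k[i-1]]
            print(nm,h_,t)
E
python3 -c "
from ends import *
st();ends('8')"
```

```text
t 24.3 q [0.97, 0.86, -0.84, 2.21, 3.44, 0.52, -0.99] tcp [0.6791, -0.0822, 0.0946] dock tcp [  22.4 -118.8   94.6] tip [  38.9 -118.7   85.1] z [ 0.866  0.002 -0.499] y [-0.002  1.    -0.   ] F [-1.1 -2.4  0.7]
scene 30 [(-144, 'in'), (-138, 'out'), (-121, 'in'), (-55, 'out'), (71, 'in'), (85, 'out')]
scene 57 [(-142, 'in'), (-140, 'out'), (-135, 'in'), (-130, 'out'), (-129, 'in'), (84, 'out')]
top 30 [(-108, 'in'), (87, 'out')]
top 57 [(-108, 'in'), (87, 'out')]
```

Request:
apply_moves([
  [[-1,2,0,0,0,0],[-2,5,0,0,0,0],[-2,7,0,0,0,0],[-3,9,0,0,0,0],[-3,10,0,0,0,0],[-3,10,0,0,0,0]],
])

```text
t: 25.15
tcp_pos: [0.676, -0.0721, 0.0945]
orientation: [-0.133, 0.856, 0.077, 0.494]
force: [-1.3, -2.4, 1.0]
grip_width: 0.0004
gripper_force: 1.3
```

```bash
python3 -c "
from ends import *
st();ends('9')"
```

```text
t 25.15 q [0.94, 0.85, -0.84, 2.22, 3.42, 0.54, -0.99] tcp [0.676, -0.0721, 0.0945] dock tcp [  22.5 -108.2   94.5] tip [  39.  -108.2   85. ] z [ 0.866  0.002 -0.5  ] y [-0.002  1.    -0.   ] F [-2.  -1.9  1. ]
scene 30 [(-140, 'out'), (-134, 'in'), (-128, 'out'), (-111, 'in'), (-55, 'out'), (71, 'in'), (93, 'out')]
scene 57 [(-147, 'in'), (-142, 'out'), (-133, 'in'), (92, 'out')]
top 30 [(-97, 'in'), (98, 'out')]
top 57 [(-97, 'in'), (98, 'out')]
```

Request:
apply_moves([
  [[3,-10,0,0,0,0],[9,-30,0,0,0,0],[0,-35,10,0,0,0],[-30,-45,25,0,0,0],[-60,-55,45,0,0,0],[-100,-68,70,0,0,0],[-140,-80,100,0,0,0],[-160,-90,120,0,0,0]],
])

```text
t: 26.25
tcp_pos: [0.5138, -0.1619, 0.2151]
orientation: [-0.133, 0.856, 0.076, 0.494]
force: [-6.8, -2.1, -12.7]
grip_width: 0.0005
gripper_force: 0.0
```

```bash
python3 - <<'E'
from ends import *
st();ends('10')
s=dict(np.load('pics/t10.npz'));g=s['frame'].max(2).astype(np.float32)
for x in(-70,-50,-30,-15):
    ys=np.arange(-115,116,2.);q=proj(s,D.apply(np.c_[np.full(len(ys),x),ys,np.full(len(ys),55)]/1e3)+O).astype(np.float32)
    v=cv2.remap(g,q[:,0][None],q[:,1][None],1)[0].astype(int);print(x,v[:25].tolist(),'...',v[-25:].tolist())
def crop(f,x0,y0,k=2.8):
    i=cv2.imread(f'pics/{f}.png')[y0:y0+140,x0:x0+140];i=cv2.resize(i,None,fx=k,fy=k,interpolation=cv2.INTER_CUBIC);return (255*(i/255.)**.5).astype(np.uint8)
cv2.imwrite('pics/c10.png',np.hstack([crop('s10',235,160),crop('t10',205,90)]))
E
```

```text
t 26.25 q [1.77, 0.76, -1.39, 2.37, 4.03, 0.13, -1.45] tcp [0.5138, -0.1619, 0.2151] dock tcp [-159.2 -145.   215.1] tip [-142.8 -145.   205.6] z [ 0.866  0.001 -0.5  ] y [-0.002  1.    -0.001] F [ -7.1   0.1 -12.7]
scene 30 [(-111, 'in'), (-55, 'out'), (71, 'in'), (93, 'out')]
scene 57 [(-111, 'in'), (92, 'out')]
top 30 [(-97, 'in'), (98, 'out')]
top 57 [(-97, 'in'), (98, 'out')]
-70 [145, 147, 146, 146, 147, 146, 147, 146, 144, 144, 143, 144, 144, 143, 142, 140, 141, 141, 139, 135, 128, 124, 124, 121, 121] ... [118, 118, 121, 127, 134, 136, 135, 126, 109, 90, 78, 79, 89, 106, 128, 139, 143, 143, 142, 141, 142, 141, 141, 140, 141]
-50 [145, 146, 147, 147, 146, 145, 144, 143, 143, 144, 144, 144, 144, 141, 137, 138, 140, 140, 132, 119, 101, 85, 76, 72, 73] ... [72, 76, 83, 98, 117, 130, 132, 126, 108, 90, 78, 75, 83, 100, 119, 136, 142, 144, 143, 142, 142, 143, 144, 143, 144]
-30 [142, 144, 145, 146, 146, 145, 144, 144, 143, 144, 145, 144, 145, 142, 140, 138, 140, 138, 132, 119, 100, 84, 76, 73, 73] ... [72, 75, 82, 99, 117, 130, 134, 125, 108, 89, 77, 78, 89, 109, 126, 134, 138, 138, 140, 142, 143, 144, 143, 142, 139]
-15 [143, 143, 143, 144, 145, 144, 145, 146, 143, 143, 142, 141, 141, 140, 138, 137, 140, 139, 133, 121, 103, 86, 80, 75, 73] ... [74, 77, 85, 101, 118, 132, 131, 124, 109, 86, 76, 78, 90, 110, 126, 138, 142, 143, 145, 146, 146, 146, 146, 144, 143]
```

View pics/c10.png

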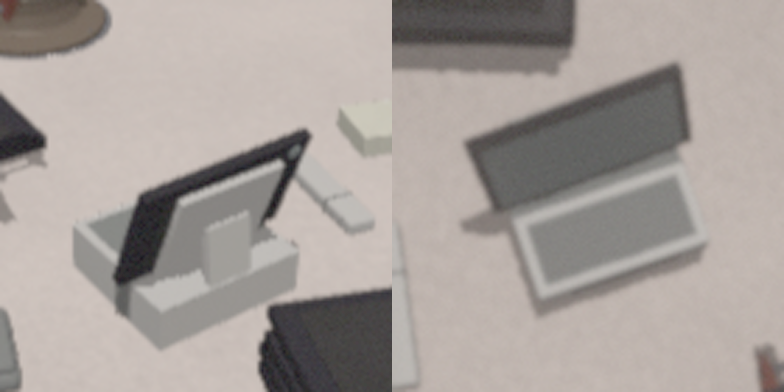

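The tablet stands in the groove with its back flat on the plate. In the top view its centre is about 1 mm from the deck's. I let the arm settle and check that nothing is touched.

Request:
apply_moves([
  [[10,0,10,0,0,0],[10,0,10,0,0,0],[10,0,10,0,0,0],[10,0,10,0,0,0]],
])

```text
t: 26.85
tcp_pos: [0.5258, -0.1615, 0.2238]
orientation: [-0.133, 0.856, 0.077, 0.494]
force: [0.1, -1.3, 0.1]
grip_width: 0.0004
gripper_force: 0.0
```

```bash
python3 - <<'E'
from ends import *
st();ends('11')
a=np.load('pics/t0.npz')['frame'].astype(int);b=np.load('pics/t11.npz')['frame'].astype(int)
for n,(x,y) in dict(mouse=(359,133),spray=(450,145),pot=(440,210),stylus=(205,198),notes=(161,235),headset=(125,160),bigtab=(360,262)).items():
    print(n,np.abs(a-b)[y-25:y+25,x-25:x+25].mean().round(1))
E
```

```text
t 26.85 q [1.75, 0.73, -1.39, 2.34, 4.15, 0.13, -1.6] tcp [0.5258, -0.1615, 0.2238] dock tcp [-147.6 -148.3  223.8] tip [-131.1 -148.2  214.3] z [ 0.866  0.003 -0.5  ] y [-0.003  1.     0.   ] F [-0.3 -1.2  0.1]
scene 30 [(-111, 'in'), (-55, 'out'), (71, 'in'), (93, 'out')]
scene 57 [(-111, 'in'), (92, 'out')]
top 30 [(-97, 'in'), (98, 'out')]
top 57 [(-97, 'in'), (98, 'out')]
mouse 7.3
spray 6.7
pot 6.9
stylus 8.6
notes 8.4
headset 7.5
bigtab 21.6
```

```bash
python3 -c "
from rig import robot
print(robot.sign_off())"
```

```text
the job is handed in; nothing more can be done
None
```

I handed the job in at about 27 s: the tablet stands in the dock's groove, back flat against the plate and within a few mm of centre, with the arm clear and every bystander in its place, except that the arm hid the large desk tablet in the last check.

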